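# Put measured parts away in the bench drawer with rust inhibitor

### The arm

A 7-joint arm with a two-finger parallel gripper is mounted at the origin on the work surface. World frame = base frame: x ahead of the robot, y to its left, z up, the work surface at z = 0. Lengths are in mm, angles in degrees, forces in N, time in s.
With the tool pointing down it reaches from about 350 to 900 mm from the base axis. Payload 8.1 kg.
Tool frame: the origin (TCP) lies between the finger pads; the fingertips stand 22 mm ahead of it and the grasp point (between the pads) lies 3 mm ahead of it; z points along the fingers, y is the line along which they close (so a half turn about z gives the same grasp; the last joint's range is limited). The gripper opens to 92 mm and grips with 3 to 60 N. Pads are 19 mm wide; open, the fingers measure 130 mm over their backs; the gripper's body (75 mm by 190 mm) begins 47 mm behind the grasp point.
Start: joints at [65.34, 24.895, 1.432, 90.138, -0.665, 64.973, -4.303], TCP at [201.202, -591.742, 248.742] pointing down, gripper open.
Joint ranges: [-149.89, 149.89], [-25.12, 119.58], [-72.63, 75.52], [4.76, 147.25], [-75.54, 255.54], [6.69, 114.76], [-157.13, 157.13]. Speed limits (degrees/s): [127.2, 127.2, 172.46, 172.46, 180, 180, 180].

### API

Orientations are given as a 3x3 rotation matrix whose columns are the frame's x, y, z axes.
In Python, from station import ctrl gives the robot as it stands.
- The arm moves only by the tool servo_tool, never from a script. Its argument "moves" is a list of rows, each a list of 5 numbers: the shift along the world's x, y, z in cm, then the turn about the world's z in rad, then the opening, from 0 (shut) to 1 (fully open). A call has 1 to 5 rows; each row is the pose to reach, as a shift and turn from the pose commanded when the call began; what a row does not reach only later rows make up. A row lasts 1/8 s, in which the tool goes at most 62.5 mm and 10.7 degrees, less where a joint would pass 70% of its speed; a pose out of reach is approached as far as the arm can. A call with a gripper value outside its range is refused whole. The fingers move at their own pace and stop on an object; "newtons" is the grip in N (left out, the last holds). Time passes only in rows, so rows that repeat a pose let the fingers close. It gives the time, the measured TCP pose, the force, the opening and the grip force at its end, in the units of the state.
- ctrl.read_state(): the state, without advancing time (a new reading comes with each control period).
- ctrl.snapshot(name): name is "scene" or "top" or "wrist"; returns a dict with "image" (480x640x3 uint8, red, green, blue), "fx", "fy", "cx", "cy" (pixels), "R" (3x3) and "t" (3): a world point X has camera coordinates R X + t. Camera axes: x right, y down, z forward; pixel columns grow to the right and rows downward; lengths in mm; the calibration is good to about 2 mm. The wrist camera is an equidistant fisheye: a pixel r from the principal point sees the ray r / f radians off the axis. A picture is of the moment at which its call begins. There is no depth.
- ctrl.job_done(): hands the job in; it is judged then, once.
The state is a dict: "t": time; "qpos": joint angles; "qd": joint speeds; "effort": joint torques, N m; "tool_pos": TCP position; "tcp_rot": TCP orientation; "ft_force": force on the tool from outside, world axes, zero at the start; "ft_torque": the same for the moment, N m; "grip_width": opening from 0.0 (shut) to 1.0 (fully open); "grasp_force": force on a finger pad.
Only numpy, scipy, OpenCV 4.12 (cv2) and the standard library are available. Lean on these libraries where they do the work, as an engineer would, in place of code of your own. Each camera call takes 0.05 s, during which the arm holds its last target. There are 200 camera calls.

### The job

Put the measured parts away: pull the upper drawer of the small bench cabinet out to its stop and lay the ball-screw samples (rod through a square nut) in its left compartment and the stepped chuck jaws in its right one, left and right as you stand facing the drawer. Turn the dispenser's dose dial to the double index mark and, with all the parts in the open drawer, press the pump cap all the way down and let it up again, never pumping with the dial off the mark or the drawer not pulled out. Then push the drawer fully home, leave the dial on its mark, and leave the other things on the bench where they are.

Things in the scene. Friction and masses are not known exactly. Their poses are not given: they have to be found in the camera images.
- tray (a joint): upper drawer of the white bench cabinet: 0 shut (front flush with the cabinet's), 0.185 m out at its stop, sliding towards the robot along the handle point's -x; friction about 1.5 N, it stays where left. The cabinet, fixed, is 270 deep x 250 wide x 150 mm high, with a grey case 22 mm high on its top at the back; the front below is locked, not used
- tray_handle (a point): middle of the drawer's steel bar handle, a horizontal bar 10 mm thick and 110 mm long along the point's y; its axis stands 42 mm off the drawer front, about 112 mm above the bench and 38 mm below the cabinet's top; the point's axes are those of the cabinet
- bay_left (a point): drawer's left (+y) compartment for the ball-screw samples: point on the floor (82 mm above the bench), midway across, at the inner face of the drawer's front wall; x runs towards the back, y across, z up. Compartment 225 mm long and 101 mm wide, of which 160 mm is open to the sky with the drawer at its stop; walls 42 mm and divider 36 mm above this floor, the drawer front's top 55 mm
- bay_right (a point): drawer's right (-y) compartment for the chuck jaws; same sizes, point and axes as bay_left
- dial (a joint): dose dial of the dispenser, rad, clockwise from above, from 0 to 2.8; its index is 1.4, where the white line on the dial points midway between the two long white ticks on the base plate (single short ticks at 0, 0.7, 2.1, 2.8). At 0 the white line points along the dispenser's -x. Light friction, stays where it is left
- dial_grip (a point): on the dial's upright axis, about 57 mm above the bench, at the height to grip: black upright bar 38 mm long (along the point's x, which turns with the dial), 14 mm thick (y), its top 7 mm above this point; below the bar a disc of 20 mm radius. The bottle stands 110 mm away on the dispenser's +x side
- dispenser: rust-inhibitor dispenser, fixed: grey base plate 210 x 120 x 20 mm, white bottle 62 mm across on its +x end, dial on its -x end; origin: centre of its underside
- cap (a joint): sprung pump cap of the bottle: 0 up, 0.008 m fully down (straight down); takes 2 N to start and 7 N to reach the bottom; springs back when let go
- cap_top (a point): centre of the cap's flat round top, 34 mm across, 170 mm above the bench when up; a thin spout points from it over the drawer (dispenser's -y)
- screw1: ball-screw sample: steel rod 12 mm thick and 70 mm long through a square nut 28 mm along the rod, 26 x 26 mm across, at mid-length; about 0.2 kg. It lies on a flat of the nut, the rod's axis 13 mm above the table. Origin: underside of the nut, at its centre; x along the rod, z up. May be absent
- screw2: ball-screw sample: steel rod 12 mm thick and 70 mm long through a square nut 28 mm along the rod, 26 x 26 mm across, at mid-length; about 0.2 kg. It lies on a flat of the nut, the rod's axis 13 mm above the table. Origin: underside of the nut, at its centre; x along the rod, z up. May be absent
- jaw1: lathe chuck jaw: solid steel block 56 mm long (x) and 24 mm wide (y), stepped along its length: 14 mm high for the first 18 mm from its -x end, then 23 mm for 18 mm, then 32 mm for the last 20 mm; about 0.2 kg. Origin: centre of its underside; z up. May be absent
- jaw2: lathe chuck jaw: solid steel block 56 mm long (x) and 24 mm wide (y), stepped along its length: 14 mm high for the first 18 mm from its -x end, then 23 mm for 18 mm, then 32 mm for the last 20 mm; about 0.2 kg. Origin: centre of its underside; z up. May be absent
- spacer: bystander: brass ring 28 mm across and 14 mm high among the parts; origin: centre of its underside
- brush: bystander: hand brush lying on the right, outside the parts
- driver: bystander: screwdriver lying on the right
- mug: bystander: white mug, 76 mm across and 90 mm high, on the far right beside the cabinet
- jar: bystander: jar 56 mm across and 70 mm high, far left; origin: centre of its underside
- gauge_block: bystander: steel block 60 x 35 x 20 mm on the left, beyond the dispenser; origin: centre of its underside
There are look-alikes about, which are no part of the job. Leave any blue look-alike of the screw1 alone.

How it is judged:
By the outcome, as a careful person would: the job done as asked, in the order asked, and still so for the second after the job is handed in, with the robot touching nothing.
Of screw1, screw2, jaw1, jaw2 only 2 to 4 are there at a start; the rules pass over those that are not, and their reading is None.
At some moment in a run one of screw1, screw2, jaw1, jaw2 may be knocked a few centimetres aside while the robot is not near it.
Once in a run the grip may slacken for a moment while it holds something.
It also fails if it takes over 210 s, if anything falls off the work surface, if the arm or the gripper's body presses on something with over 40 N, if the wrist force passes 120 N, or if a joint passes its speed limit or range.

## Working session

There is one attempt and no reset: what is moved stays moved. The work goes in short steps, Python scripts to look and compute and a tool call to move; the robot and the scene stay as the last step left them, time stands still between calls to the robot, and variables do not carry over. Pictures are saved under pics/ and viewed, at most 14 in all, crops included, and the job is handed in when it is done.

Besides the shell and the picture viewer there is one more tool, called as name(argument=value, ...) on one line, values as JSON. servo_tool: Moves the arm, as the interface text tells. Its arguments: {"type":"object","properties":{"moves":{"type":"array"},"newtons":{"type":"number"}},"required":["moves"]}

```bash
mkdir -p pics; ls; cat > h.py <<'E'
import numpy as np, cv2
from station import ctrl
def snap(n,f=None):
    s=ctrl.snapshot(n)
    s={k:(np.array(v) if k in("R","t","image") else v) for k,v in s.items()}
    if f: cv2.imwrite("pics/"+f,cv2.cvtColor(s["image"],cv2.COLOR_RGB2BGR))
    return s
def ray(s,u,v,fish=False):
    x=(u-s["cx"])/s["fx"]; y=(v-s["cy"])/s["fy"]
    if fish:
        r=np.hypot(x,y); k=np.sin(r)/r if r>1e-9 else 1
        d=np.array([x*k,y*k,np.cos(r)])
    else: d=np.array([x,y,1.])
    return -s["R"].T@s["t"], s["R"].T@d
def onz(s,u,v,z,fish=False):
    c,d=ray(s,u,v,fish); return c+d*(z-c[2])/d[2]
def proj(s,X,fish=False):
    p=s["R"]@np.array(X,float)+s["t"]
    if fish:
        q=np.hypot(p[0],p[1]); a=np.arctan2(q,p[2]); p=np.array([p[0]/q*a,p[1]/q*a,1])
    return np.array([s["fx"]*p[0]/p[2]+s["cx"],s["fy"]*p[1]/p[2]+s["cy"]])
E
python3 - <<'E'
from h import *
for n in("scene","top","wrist"):
    s=snap(n,n+"0.png"); print(n,s["fx"],s["cx"],s["cy"],(-s["R"].T@s["t"]).round(),s["R"].round(2).tolist())
print(ctrl.read_state())
E
```

```text
pics
scene 455.9204589991511 321.3939982390374 232.81988047201008 [1389.  244. 1108.] [[-0.3, 0.96, 0.0], [0.71, 0.22, -0.67], [-0.64, -0.19, -0.74]]
top 524.128760480293 320.6224690810093 243.12970098937484 [ 383.   -4. 1394.] [[0.02, -1.0, -0.01], [-0.99, -0.02, -0.14], [0.14, 0.01, -0.99]]
wrist 371.64829954431775 313.67975894232234 240.79691132426598 [ 274. -567.  383.] [[0.32, -0.95, -0.0], [-0.91, -0.31, 0.29], [-0.27, -0.09, -0.96]]
{'t': 0.15, 'qpos': array([65.3383672 , 24.92730917,  1.4308875 , 90.17746634, -0.66577758,
       64.97313426, -4.30283202]), 'qd': array([-0.01187233, -0.0821194 ,  0.05336151, -0.26847831, -0.01337842,
        0.0590442 , -0.0536164 ]), 'effort': array([ 1.81166510e-03, -6.68260431e+01,  9.86005403e-01, -3.14696145e+01,
       -6.04519760e-02,  3.92877508e-02,  7.77169475e-05]), 'tool_pos': array([ 201.08685834, -591.38065832,  248.12262502]), 'tcp_rot': array([[ 9.46768603e-01,  3.21914561e-01, -4.77791273e-04],
       [ 3.21914902e-01, -9.46767949e-01,  1.11673533e-03],
       [-9.28641006e-05, -1.21109808e-03, -9.99999262e-01]]), 'ft_force': array([ 0.32386174, -0.37127954,  0.79033884]), 'ft_torque': array([ 0.01846723, -0.03902534, -0.03803205]), 'grasp_force': 0.0, 'grip_width': 0.9998668388479117}
```

View pics/top0.png

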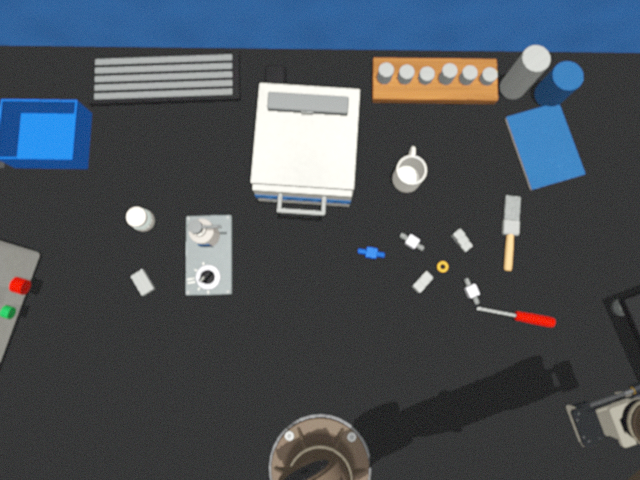

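View pics/scene0.png

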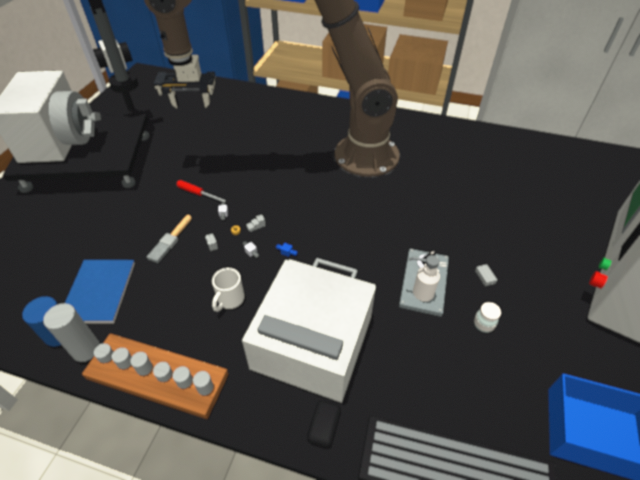

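Candidates in the top view are as follows.
- **Screws:** (412,241) and (472,291) are steel. (371,253) is the blue look-alike and stays.
- **Jaws:** (462,240) and (423,281). The gauge block at (143,282) is not one.
- **Spacer:** (442,267).
- **Dial and cap:** (208,277) and (202,230).
- **Handle:** (302,211).

Next I'll check these in one crop.

```bash
python3 - <<'E'
from h import *
s=snap("top"); im=cv2.cvtColor(s["image"],cv2.COLOR_RGB2BGR)
a=cv2.resize(im[220:320,350:490],None,fx=4,fy=4,interpolation=cv2.INTER_CUBIC)  #560x400
b=cv2.resize(im[205:305,180:240],None,fx=4,fy=4,interpolation=cv2.INTER_CUBIC)  #240x400
c=cv2.resize(im[180:220,240:370],None,fx=5,fy=5,interpolation=cv2.INTER_CUBIC)  #650x200
o=np.zeros((600,800,3),np.uint8); o[:400,:560]=a;o[:400,560:]=b;o[400:,:650]=c
cv2.imwrite("pics/crop1.png",o)
g=im.max(2); sub=np.zeros_like(g); sub[220:320,350:490]=g[220:320,350:490]
n,l,st,ce=cv2.connectedComponentsWithStats((sub>110).astype(np.uint8))
for i in range(1,n):
    if st[i,4]<15: continue
    pts=np.argwhere(l==i)[:,::-1].astype(np.float32)
    P=np.array([onz(s,u,v,15)[:2] for u,v in pts],np.float32)
    m=P.mean(0); r=cv2.minAreaRect(P); w,V=np.linalg.eigh(np.cov((P-m).T))
    print(ce[i].round(1),st[i,4],im[l==i].mean(0).round(),m.round(1),"size",np.round(r[1],0),"ang",np.degrees(np.arctan2(V[1,1],V[0,1])).round(1), np.round(r[0],0))
E
```

```text
[462.2 239.7] 268 [194. 198. 197.] [ 589.  -368.5] size [62. 33.] ang -147.2 [ 589. -369.]
[411.9 241. ] 240 [201. 202. 201.] [ 583.2 -235.1] size [72. 34.] ang 57.4 [ 584. -235.]
[370.8 252.2] 254 [202. 118.  58.] [ 551.5 -126.2] size [32. 71.] ang 81.2 [ 552. -125.]
[442.2 266.2] 128 [ 72. 165. 200.] [ 517.5 -314.5] size [32. 32.] ang 145.4 [ 518. -314.]
[422.7 281.5] 257 [200. 204. 202.] [ 476.3 -262.8] size [30. 60.] ang 139.6 [ 477. -263.]
[471.9 290.7] 248 [201. 202. 201.] [ 454.3 -391.2] size [71. 36.] ang -156.7 [ 455. -391.]
[482.8 309. ] 59 [164. 168. 167.] [ 407.2 -418.5] size [35. 12.] ang 81.2 [ 408. -418.]
```

View pics/crop1.png

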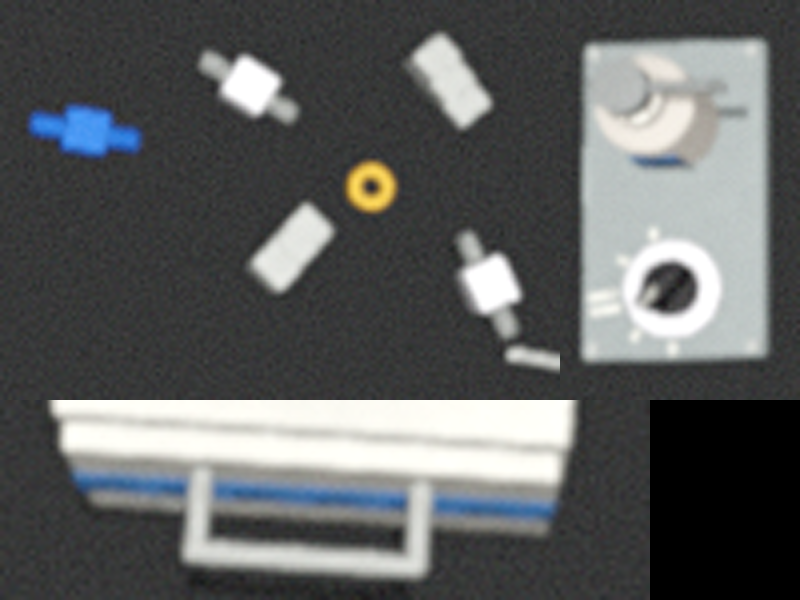

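The crop shows two steel screws (249,85 and 490,285 in the crop) and two jaws (448,80 and 292,248). The blue look-alike is at (87,130) and the spacer at (371,187). The dial's white line points roughly at the double tick at (605,300). The handle bar runs from (183,555) to (430,572).

```bash
python3 - <<'E'
from h import *
s=snap("top"); S=snap("scene")
f=lambda u,v,z:onz(s,u,v,z).round(1)
L=f(240+189/5,180+152/5,112);R=f(240+428/5,180+173/5,112)
print("handle",L,R,(L+R)/2,"len",np.linalg.norm(L-R))
print("cab top front", f(240+60/5,180+50/5,150), f(240+573/5,180+78/5,150))
print("cab yaw from handle",np.degrees(np.arctan2(-(L-R)[0],(L-R)[1])))
d=lambda x,y:(180+(x-560)/4,205+y/4)
for n,p,z in[("plate TL",(586,44),20),("TR",(766,42),20),("BR",(766,356),20),("BL",(584,358),20),("cap",(625,84),170),("dialtop",(668,288),64),("ring",(672,287),25)]:
    print(n,f(*d(*p),z))
ir=s["image"].astype(int)
print("scene proj of handle mid",proj(S,(L+R)/2).round(1))
E
```

```text
handle [640.9 114.5 112. ] [632.1  -4.8 112. ] [636.5   54.85 112.  ] len 119.62411964148367
cab top front [682.8 175.2 150. ] [672.7 -74.4 150. ]
cab yaw from handle -4.218703818822215
plate TL [640.4 366.5  20. ]
TR [643.6 246.2  20. ]
BR [435.  237.9  20. ]
BL [431.7 356.9  20. ]
cap [588.5 301.6 170. ]
dialtop [475.3 294.2  64. ]
ring [478.7 300.4  25. ]
scene proj of handle mid [334.7 264.9]
```

servo_tool(moves=[[2.9,5,0,-0.08,0],[5.8,10,0,-0.16,0],[8.7,15,0,-0.24,0],[11.6,20,0,-0.32,0],[14.5,25,0,-0.38,0]], newtons=20)

```text
t: 0.92
tool_pos: [347.0, -340.1, 249.0]
tcp_rot: [[0.999, -0.055, 0.001], [-0.055, -0.999, -0.0], [0.001, 0.0, -1.0]]
ft_force: [1.3, -0.4, -0.1]
grip_width: 0.504
grasp_force: 0.0
```

servo_tool(moves=[[2.9,5,0,0,0],[5.8,10,0,0,0],[8.7,15,0,0,0],[11.6,20,0,0,0],[14.5,25,0,0,0]])

```text
t: 1.55
tool_pos: [491.9, -90.2, 249.0]
tcp_rot: [[0.999, -0.053, 0.001], [-0.053, -0.999, -0.0], [0.001, 0.0, -1.0]]
ft_force: [1.3, -0.3, 0.8]
grip_width: 0.007
grasp_force: 0.0
```

servo_tool(moves=[[3,5,0,0,0],[6,10,0,0,0],[8.9,14.7,0,0,0],[8.9,14.7,0,0,0],[8.9,14.7,0,0,0]])

```text
t: 2.17
tool_pos: [579.9, 54.8, 248.4]
tcp_rot: [[0.999, -0.052, -0.001], [-0.052, -0.999, -0.001], [-0.001, 0.001, -1.0]]
ft_force: [0.1, -0.7, -1.2]
grip_width: 0.005
grasp_force: 0.0
```

```bash
python3 - <<'E'
from h import *
s=snap("wrist","w1.png"); st=ctrl.read_state(); print(st["t"],st["tool_pos"].round(1),st["tcp_rot"].round(3).tolist())
print(proj(s,[637,55,112],True), (-s["R"].T@s["t"]).round())
E
```

```text
2.225 [579.8  53.9 248.6] [[0.999, -0.054, -0.001], [-0.054, -0.999, -0.001], [-0.001, 0.001, -1.0]]
[308.72772012 160.88400832] [657.  51. 384.]
```

View pics/w1.png

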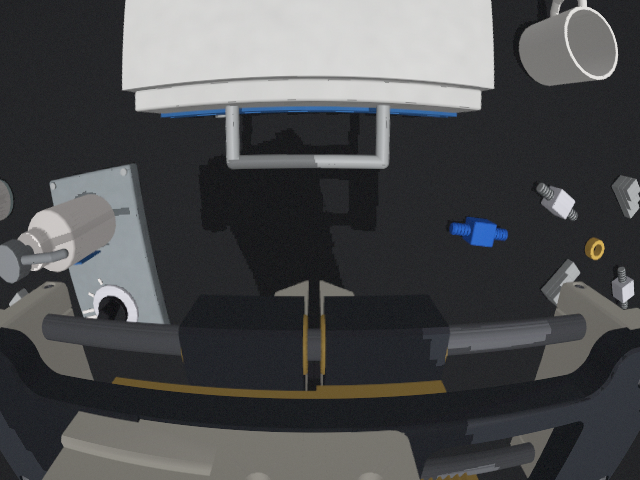

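The bar's ends show at (228,161) and (388,162), which is where I predicted them, so the handle point is confirmed. I'll hook it from behind.

servo_tool(moves=[[4,0,0,0,0],[8,0,0,0,0],[8,0,-5,0,0],[8,0,-9,0,0],[8,0,-9,0,0]])

```text
t: 2.85
tool_pos: [657.8, 52.9, 155.9]
tcp_rot: [[0.998, -0.054, -0.006], [-0.054, -0.999, -0.002], [-0.006, 0.002, -1.0]]
ft_force: [-0.2, -0.0, 0.9]
grip_width: 0.004
grasp_force: 0.0
```

servo_tool(moves=[[0,0,-1.5,0,0],[0,0,-2.7,0,0],[0,0,-3.7,0,0],[0,0,-3.7,0,0]])

```text
t: 3.35
tool_pos: [659.8, 55.2, 121.1]
tcp_rot: [[0.999, -0.052, -0.001], [-0.052, -0.999, -0.0], [-0.001, 0.0, -1.0]]
ft_force: [-0.3, -0.1, -0.5]
grip_width: 0.001
grasp_force: 0.0
```

servo_tool(moves=[[-0.6,0.03,0,0,0],[-1.2,0.06,0,0,0],[-1.8,0.1,0,0,0],[-2.4,0.12,0,0,0],[-3,0.16,0,0,0]])

```text
t: 3.98
tool_pos: [630.0, 56.9, 122.1]
tcp_rot: [[0.999, -0.052, 0.001], [-0.052, -0.999, 0.0], [0.001, -0.0, -1.0]]
ft_force: [1.1, 0.1, 1.2]
grip_width: 0.006
grasp_force: 0.8
```

servo_tool(moves=[[-1.5,0.08,0,0,0],[-3.5,0.18,0,0,0],[-5.5,0.3,0,0,0],[-7.5,0.4,0,0,0],[-9.5,0.5,0,0,0]])

```text
t: 4.6
tool_pos: [534.6, 62.0, 121.9]
tcp_rot: [[0.999, -0.052, 0.001], [-0.052, -0.999, 0.0], [0.001, -0.0, -1.0]]
ft_force: [2.9, 0.5, 0.2]
grip_width: 0.005
grasp_force: 1.1
```

servo_tool(moves=[[-1.2,0.06,0,0,0],[-2.4,0.12,0,0,0],[-3.6,0.18,0,0,0],[-4.6,0.24,0,0,0],[-5.4,0.3,0,0,0]])

```text
t: 5.22
tool_pos: [480.7, 64.8, 121.8]
tcp_rot: [[0.999, -0.052, 0.0], [-0.052, -0.999, -0.0], [0.0, 0.0, -1.0]]
ft_force: [1.6, -0.1, -0.2]
grip_width: 0.006
grasp_force: 0.9
```

servo_tool(moves=[[-0.4,0.02,0,0,0],[-0.8,0.04,0,0,0],[-1.2,0.06,0,0,0],[-1.5,0.08,0,0,0],[-1.8,0.1,0,0,0]])

```text
t: 5.85
tool_pos: [467.7, 65.6, 122.5]
tcp_rot: [[0.999, -0.053, 0.009], [-0.053, -0.999, 0.001], [0.009, -0.002, -1.0]]
ft_force: [21.9, -3.2, -16.1]
grip_width: 0.003
grasp_force: 11.1
```

servo_tool(moves=[[1.4,0,0,0,0],[1.8,0,0,0,0],[1.8,0,4,0,0],[1.8,0,9,0,0],[1.8,0,15,0,0]])

```text
t: 6.48
tool_pos: [479.9, 65.8, 272.4]
tcp_rot: [[0.999, -0.052, -0.003], [-0.052, -0.999, -0.0], [-0.003, 0.001, -1.0]]
ft_force: [1.5, -0.4, -0.2]
grip_width: 0.004
grasp_force: 0.0
```

servo_tool(moves=[[2,0,2,0,1],[2,0,5,0,1],[2,0,5,0,1]])

```text
t: 6.85
tool_pos: [501.8, 66.3, 323.4]
tcp_rot: [[0.999, -0.052, 0.002], [-0.052, -0.999, 0.001], [0.002, -0.001, -1.0]]
ft_force: [-0.3, -0.6, 0.1]
grip_width: 0.284
grasp_force: 0.0
```

```bash
python3 - <<'E'
from h import *
s=snap("wrist","w2.png"); st=ctrl.read_state(); print(st["t"],st["tool_pos"].round(1),st["ft_force"].round(1))
for n,X in dict(handle=[452.5,65,112],in_L=[520,115,124],in_R=[520,10,124],cap=[588,302,170],dial=[477,297,64]).items(): print(n,proj(s,X,True).round())
E
```

```text
6.9 [501.1  66.1 321.9] [ 0.4 -0.4 -0.7]
handle [317. 264.]
in_L [260. 202.]
in_R [374. 196.]
cap [ 53. 155.]
dial [125. 239.]
```

View pics/w2.png

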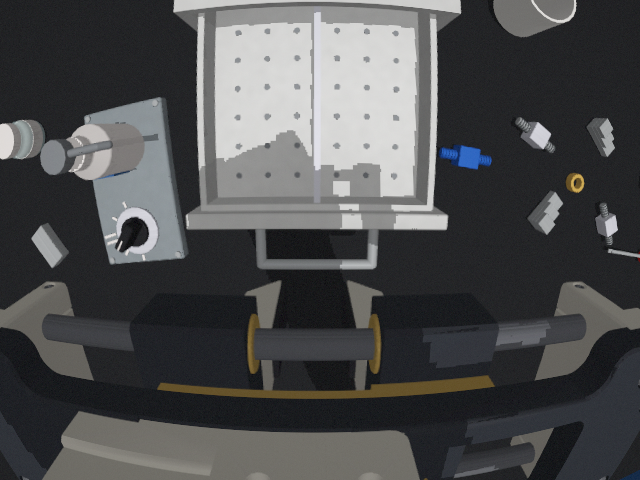

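Seen from above, the drawer is open at its stop, with the divider at column 317 and the floor corners near (216,206) and (416,206). The dial bar runs from (137,222) to (120,248), which is not quite on the double tick near (112,237). I'll measure the bays and the parts next.

```bash
cat > parts.py <<'E'
from h import *
s=snap("wrist"); im=s["image"]; g=im.max(2).astype(np.uint8)
m=(g>95).astype(np.uint8)
n,l,st,ce=cv2.connectedComponentsWithStats(m)
T=ctrl.read_state(); print("t",T["t"],T["tool_pos"].round(1),"yaw",np.degrees(np.arctan2(T["tcp_rot"][1][0],T["tcp_rot"][0][0])).round(2))
for i in range(1,n):
    if not 60<st[i,4]<6000: continue
    pts=np.argwhere(l==i)[:,::-1]
    P=np.array([onz(s,u,v,13,True)[:2] for u,v in pts],np.float32)
    r=cv2.minAreaRect(P)
    if max(r[1])>110 or np.hypot(*r[0])>900: continue
    mm=P.mean(0); w,V=np.linalg.eigh(np.cov((P-mm).T))
    print(ce[i].round(),im[l==i].mean(0).round(),"mean",mm.round(1),"box",np.round(r[0],1),np.round(r[1]),"ang",np.degrees(np.arctan2(V[1,1],V[0,1])).round(1)%180)
E
python3 parts.py; python3 - <<'E'
from h import *
s=snap("wrist")
f=lambda u,v,z:onz(s,u,v,z,True).round(1)
for n,p,z in[("floorL",(216,206),82),("divL top",(314,200),118),("divR top",(320,200),118),("floorR",(416,206),82),("front top inner",(317,212),137),("cab front edge L",(175,12),150),("cab R",(460,12),150),
 ("dial tip",(119,248),64),("bar a",(137,221),64),("ring c",(135,231),25),("cap",(56,158),170)]: print(n,f(*p,z))
im=cv2.cvtColor(s["image"],cv2.COLOR_RGB2BGR)
o=np.hstack([cv2.resize(im[195:275,95:175],(400,400),interpolation=cv2.INTER_CUBIC),cv2.resize(im[110:210,535:635],(400,400),interpolation=cv2.INTER_CUBIC)])
cv2.imwrite("pics/crop2.png",o)
E
```

```text
t 6.95 [500.6  65.9 321.1] yaw -2.98
[536. 134.] [157. 157. 163.] mean [ 579.6 -236.7] box [ 579.7 -237.3] [67. 35.] ang 64.4
[607. 136.] [158. 161. 162.] mean [ 585.9 -377.4] box [ 585.2 -377.7] [56. 30.] ang 10.599999999999994
[467. 156.] [ 41.  90. 173.] mean [ 547.7 -129.4] box [ 547.7 -129. ] [72. 27.] ang 80.9
[575. 182.] [147. 120.  60.] mean [ 515.3 -311.9] box [ 515.1 -312.2] [37. 27.] ang 79.6
[551. 212.] [160. 162. 163.] mean [ 470.4 -268.9] box [ 470.8 -269.5] [29. 59.] ang 160.6
[607. 223.] [144. 145. 150.] mean [ 450.5 -392. ] box [ 451.1 -393.9] [64. 43.] ang 47.6
[ 46. 246.] [159. 162. 163.] mean [459.6 478.2] box [459.9 478.3] [61. 38.] ang 34.30000000000001
[623. 252.] [145. 147. 148.] mean [ 399.1 -447. ] box [ 398.6 -449.7] [92.  7.] ang 80.3
[260. 303.] [115. 113. 106.] mean [362.7 144.4] box [359.1 140.3] [63. 51.] ang 165.1
[367. 303.] [115. 113. 106.] mean [355.4   2. ] box [352.    6.3] [51. 64.] ang 9.599999999999994
[242. 345.] [114.  93.  49.] mean [297.4 178.4] box [297.2 177.9] [10. 97.] ang 172.0
[385. 345.] [115.  94.  50.] mean [286.  -24.9] box [286.4 -24.4] [96. 10.] ang 2.0
[525. 337.] [ 99. 100. 105.] mean [ 270.5 -256.3] box [ 269.8 -260.5] [89. 27.] ang 88.5
[479. 470.] [ 98. 100. 104.] mean [ -55.4 -240.4] box [ -53.  -241.5] [86. 23.] ang 87.4
floorL [509.7 167.6  82. ]
divL top [516.2  64.4 118. ]
divR top [515.9  58.9 118. ]
floorR [498.7 -42.1  82. ]
front top inner [508.8  62.2 137. ]
cab front edge L [696.8 174.  150. ]
cab R [685.2 -70.3 150. ]
dial tip [464.3 305.6  64. ]
bar a [496.  273.3  64. ]
ring c [474.8 299.8  25. ]
cap [583.4 295.9 170. ]
```

View pics/crop2.png

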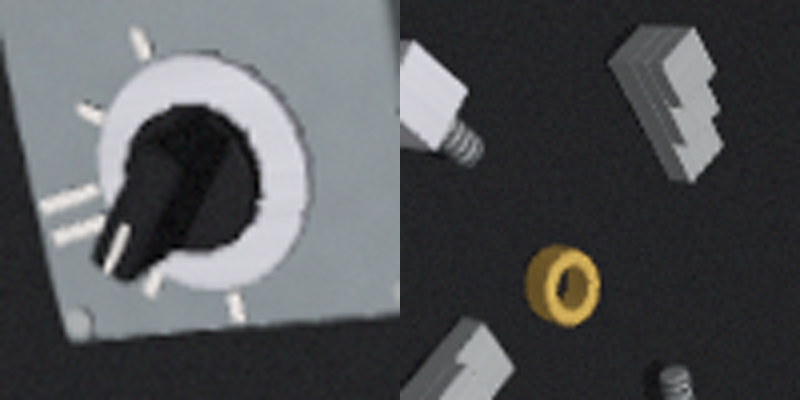

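The crop shows the dial's white line at (118,245), past the tick at 0.7 and short of the double ticks at (70,215), so it still has to turn by about 0.5 rad. The far jaw's tall end is at its upper left. Next I'll pick up the screw near (583,-235).

servo_tool(moves=[[0.7,-6,0,0.18,1],[1.4,-12,-1,0.36,1],[2.1,-18,-2,0.54,1],[2.8,-24,-4,0.72,1],[3.5,-30,-6,0.9,1]])

```text
t: 7.62
tool_pos: [533.6, -217.3, 266.1]
tcp_rot: [[0.678, 0.735, -0.001], [0.735, -0.678, 0.001], [-0.0, -0.001, -1.0]]
ft_force: [1.8, 0.6, -0.4]
grip_width: 0.96
grasp_force: 0.0
```

servo_tool(moves=[[0.9,-5.9,-2,0.15,1],[0.9,-5.9,-6.3,0.15,1],[0.9,-5.9,-6.3,0.15,1],[0.9,-5.9,-6.3,0.15,1]])

```text
t: 8.12
tool_pos: [543.5, -273.8, 205.4]
tcp_rot: [[0.565, 0.825, 0.0], [0.825, -0.565, 0.001], [0.001, -0.0, -1.0]]
ft_force: [0.8, -0.0, 0.6]
grip_width: 1.0
grasp_force: 0.0
```

```bash
python3 parts.py
```

```text
t 8.175 [ 544.1 -274.   206.2] yaw 55.62
[224.  85.] [ 91. 162. 233.] mean [ 547.8 -127.4] box [ 547.6 -127.1] [74. 31.] ang 82.0
[323. 162.] [205. 206. 211.] mean [ 579.6 -235.4] box [ 579.2 -235.9] [71. 27.] ang 57.7
[243. 251.] [220. 221. 222.] mean [ 471.9 -261.2] box [ 471.4 -262.7] [36. 63.] ang 144.6
[314. 270.] [221. 207. 134.] mean [ 515.9 -314.6] box [ 515.6 -314.7] [32. 28.] ang 53.5
[542. 335.] [107. 111. 122.] mean [ 690.5 -540.7] box [ 692.2 -545.1] [50. 96.] ang 147.5
[283. 391.] [211. 213. 214.] mean [ 405.  -415.4] box [ 404.8 -416. ] [26.  9.] ang 80.4
```

servo_tool(moves=[[3.7,3.9,0,0.035,0.7],[3.7,3.9,-5,0.035,0.7],[3.7,3.9,-10,0.035,0.7],[3.7,3.9,-14,0.035,0.7],[3.7,3.9,-14,0.035,0.7]])

```text
t: 8.8
tool_pos: [579.2, -234.8, 63.7]
tcp_rot: [[0.536, 0.845, -0.003], [0.845, -0.536, 0.001], [-0.001, -0.003, -1.0]]
ft_force: [-0.0, 0.4, 1.0]
grip_width: 0.702
grasp_force: 0.0
```

servo_tool(moves=[[0,0,-2,0,0.7],[0,0,-4,0,0.7],[0,0,-4,0,0],[0,0,-4,0,0],[0,0,-4,0,0]], newtons=30)

```text
t: 9.43
tool_pos: [580.5, -236.1, 25.3]
tcp_rot: [[0.537, 0.844, 0.001], [0.844, -0.537, -0.0], [0.0, 0.001, -1.0]]
ft_force: [0.4, -0.5, -0.3]
grip_width: 0.423
grasp_force: 0.0
```

servo_tool(moves=[[0,0,0,0,0],[0,0,0,0,0],[0,0,0,0,0],[0,0,3,0,0],[0,0,6,0,0]])

```text
t: 10.05
tool_pos: [579.5, -235.8, 84.6]
tcp_rot: [[0.537, 0.844, -0.002], [0.844, -0.537, 0.001], [-0.0, -0.002, -1.0]]
ft_force: [1.4, 0.2, -2.9]
grip_width: 0.282
grasp_force: 30.0
```

servo_tool(moves=[[0,0,5,0,0],[0,2,10,-0.1,0],[-0.5,7,11,-0.27,0],[-1,12,11,-0.44,0],[-1.5,17,11,-0.6,0]])

```text
t: 10.68
tool_pos: [564.6, -64.5, 194.6]
tcp_rot: [[0.922, 0.388, -0.0], [0.388, -0.922, 0.0], [0.0, -0.0, -1.0]]
ft_force: [1.1, 0.1, -1.9]
grip_width: 0.285
grasp_force: 30.0
```

servo_tool(moves=[[-0.3,5,0,-0.16,0],[-0.6,10,0,-0.32,0],[-1,15,0,-0.45,0],[-1,16.6,0,-0.45,0],[-1,16.6,0,-0.45,0]])

```text
t: 11.3
tool_pos: [554.8, 101.0, 194.4]
tcp_rot: [[0.999, -0.042, -0.0], [-0.042, -0.999, -0.0], [-0.0, 0.0, -1.0]]
ft_force: [0.2, -0.3, -2.4]
grip_width: 0.281
grasp_force: 30.0
```

servo_tool(moves=[[0,0,-3,0,0],[0,0,-6,0,0],[0,0,-7,0,0],[0,0,-7,0,0]])

```text
t: 11.8
tool_pos: [555.1, 98.6, 124.4]
tcp_rot: [[0.999, -0.047, -0.001], [-0.047, -0.999, -0.001], [-0.001, 0.001, -1.0]]
ft_force: [-0.0, 0.4, -2.9]
grip_width: 0.279
grasp_force: 30.0
```

```bash
python3 - <<'E'
from h import *
s=snap("wrist","w3.png"); st=ctrl.read_state(); print(st["t"],st["tool_pos"].round(1),st["ft_force"].round(1),st["grip_width"])
E
```

```text
11.85 [555.7  99.1 125.2] [ 0.3 -0.7 -1.7] 0.27709552436782275
```

View pics/w3.png

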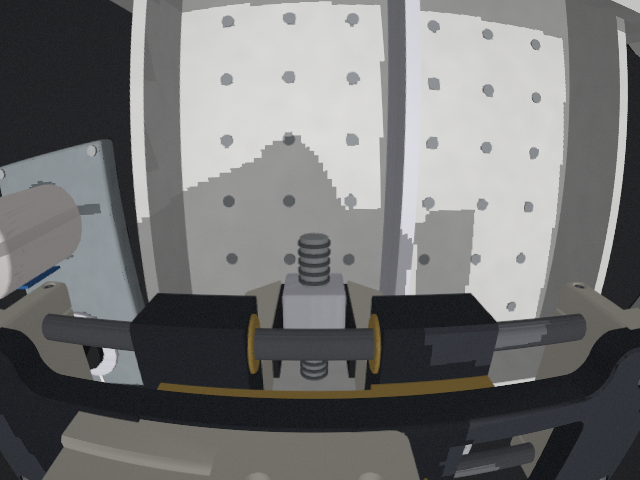

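The screw is held square over the left bay at (315,300), with the divider to the right at column 395. I'll shift slightly left, lower and release.

servo_tool(moves=[[0,0.4,0,0,0],[0,0.4,-1,0,0],[0,0.4,-1.7,0,0],[0,0.4,-1.8,0,0],[0,0.4,-1.8,0,0]])

```text
t: 12.48
tool_pos: [555.5, 104.1, 106.8]
tcp_rot: [[0.999, -0.046, 0.001], [-0.046, -0.999, 0.0], [0.001, -0.0, -1.0]]
ft_force: [-0.2, -0.6, 3.1]
grip_width: 0.28
grasp_force: 30.0
```

servo_tool(moves=[[0,0,0,0,0.35],[0,0,0,0,0.35],[0,0,2,0,0.35],[0,0,6,0,0.35],[0,0,10,0,0.6]])

```text
t: 13.1
tool_pos: [554.8, 103.9, 207.4]
tcp_rot: [[0.999, -0.046, -0.001], [-0.046, -0.999, -0.0], [-0.001, 0.0, -1.0]]
ft_force: [0.9, -0.3, -0.2]
grip_width: 0.414
grasp_force: 0.0
```

servo_tool(moves=[[-2,-5,0,-0.15,0.8],[-4,-10,0,-0.3,0.8],[-6.3,-15,0,-0.45,0.8],[-8.6,-20.5,0,-0.6,0.8],[-11,-26,0,-0.65,0.8]])

```text
t: 13.72
tool_pos: [444.3, -157.5, 206.8]
tcp_rot: [[0.766, -0.643, 0.001], [-0.643, -0.766, -0.0], [0.001, -0.0, -1.0]]
ft_force: [2.3, -0.2, -0.2]
grip_width: 0.801
grasp_force: 0.0
```

servo_tool(moves=[[-2.5,-6,0,0,0.8],[-2.5,-6.2,0,0,0.8],[-2.5,-6.2,0,0,0.8]])

```text
t: 14.1
tool_pos: [420.2, -217.9, 206.6]
tcp_rot: [[0.767, -0.642, 0.0], [-0.642, -0.767, 0.0], [-0.0, -0.0, -1.0]]
ft_force: [-0.9, 0.4, 0.9]
grip_width: 0.799
grasp_force: 0.0
```

```bash
python3 parts.py; python3 - <<'E'
from h import *
s=snap("wrist","w4.png")
E
```

```text
t 14.15 [ 420.6 -217.   206.6] yaw -39.8
[100.   4.] [203. 202. 199.] mean [ 728.9 -200.1] box [ 731.6 -196.9] [65. 10.] ang 34.80000000000001
[438.  75.] [220. 221. 223.] mean [ 451.5 -390.8] box [ 451.1 -391.2] [74. 34.] ang 25.80000000000001
[331.  69.] [229. 219. 149.] mean [ 514.1 -315.7] box [ 514.2 -315.6] [28. 30.] ang 126.2
[314. 144.] [240. 240. 240.] mean [ 472.5 -262.1] box [ 471.1 -262.2] [29. 63.] ang 136.2
[154. 179.] [ 87. 157. 227.] mean [ 547.9 -128. ] box [ 545.8 -124.8] [80. 38.] ang 80.0
[  3. 362.] [110. 115. 125.] mean [557.  269.3] box [556.4 273.4] [22. 40.] ang 99.5
```

View pics/w4.png

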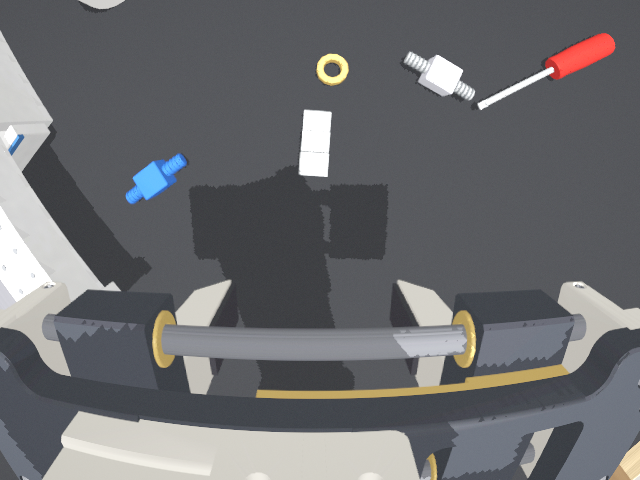

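The jaw is centred at (314,144), square to the tool within 3°, and the spacer is clear at (331,69). I'll grasp it now.

servo_tool(moves=[[4.5,-3.8,0,-0.055,0.7],[5.3,-4.5,-4,-0.055,0.7],[5.3,-4.5,-9,-0.055,0.7],[5.3,-4.5,-14,-0.055,0.7],[5.3,-4.5,-14,-0.055,0.7]])

```text
t: 14.82
tool_pos: [471.5, -260.2, 63.6]
tcp_rot: [[0.733, -0.68, -0.007], [-0.68, -0.733, 0.004], [-0.007, 0.002, -1.0]]
ft_force: [-0.1, -0.5, -0.1]
grip_width: 0.696
grasp_force: 0.0
```

servo_tool(moves=[[0,0,-2.5,0,0.7],[0,0,-4.1,0,0.7],[0,0,-4.1,0,0],[0,0,-4.1,0,0],[0,0,-4.1,0,0]])

```text
t: 15.45
tool_pos: [473.8, -263.3, 26.6]
tcp_rot: [[0.731, -0.682, 0.001], [-0.682, -0.731, -0.001], [0.001, -0.001, -1.0]]
ft_force: [-0.4, -0.3, -0.6]
grip_width: 0.428
grasp_force: 0.0
```

servo_tool(moves=[[0,0,0,0,0],[0,0,0,0,0],[0,0,0,0,0],[0,0,3,0,0],[0,0,6,0,0]])

```text
t: 16.08
tool_pos: [472.6, -262.8, 85.8]
tcp_rot: [[0.731, -0.682, -0.002], [-0.682, -0.731, 0.001], [-0.001, 0.001, -1.0]]
ft_force: [0.9, -0.4, -2.0]
grip_width: 0.255
grasp_force: 30.0
```

servo_tool(moves=[[0,0,5,0,0],[0.5,3,10,0.16,0],[2,8,11,0.32,0],[3.5,13,11,0.48,0],[5,18,11,0.64,0]])

```text
t: 16.7
tool_pos: [523.2, -81.6, 195.8]
tcp_rot: [[0.994, -0.106, 0.0], [-0.106, -0.994, -0.0], [0.0, 0.0, -1.0]]
ft_force: [0.8, -0.1, -2.1]
grip_width: 0.262
grasp_force: 30.0
```

servo_tool(moves=[[1.6,5,0,0.058,0],[3.2,9.9,0,0.058,0],[3.2,9.9,0,0.058,0],[3.2,9.9,-4,0.058,0],[3.2,9.9,-7,0.058,0]])

```text
t: 17.32
tool_pos: [554.4, 15.1, 124.3]
tcp_rot: [[0.999, -0.053, -0.001], [-0.053, -0.999, -0.001], [-0.001, 0.001, -1.0]]
ft_force: [-0.2, 0.5, -2.2]
grip_width: 0.259
grasp_force: 30.0
```

servo_tool(moves=[[0,0,0,0,0]])

```text
t: 17.45
tool_pos: [553.0, 15.0, 123.5]
tcp_rot: [[0.999, -0.054, -0.005], [-0.054, -0.999, -0.001], [-0.005, 0.001, -1.0]]
ft_force: [0.4, -0.1, -1.1]
grip_width: 0.26
grasp_force: 30.0
```

servo_tool(moves=[[0,0,-0.8,0,0],[0,0,-1.5,0,0],[0,0,-1.7,0,0],[0,0,-1.7,0,0]])

```text
t: 17.95
tool_pos: [555.2, 16.0, 108.9]
tcp_rot: [[0.999, -0.053, 0.0], [-0.053, -0.999, 0.0], [0.0, -0.0, -1.0]]
ft_force: [-0.4, -0.6, -1.5]
grip_width: 0.258
grasp_force: 30.0
```

servo_tool(moves=[[0,0,0,0,0.37],[0,0,0,0,0.37],[0,0,2,0,0.37],[0,0,6,0,0.37],[0,0,10,0,0.7]])

```text
t: 18.58
tool_pos: [555.0, 16.0, 209.9]
tcp_rot: [[0.999, -0.053, -0.0], [-0.053, -0.999, -0.0], [-0.0, 0.0, -1.0]]
ft_force: [0.6, 0.1, 0.8]
grip_width: 0.438
grasp_force: 0.0
```

servo_tool(moves=[[-0.3,-5.5,0,0.13,0.8],[-0.6,-11,0,0.26,0.8],[-1,-16.5,0,0.39,0.8],[-1.4,-22,0,0.52,0.8],[-1.8,-27.5,0,0.63,0.8]])

```text
t: 19.2
tool_pos: [537.0, -260.8, 209.0]
tcp_rot: [[0.836, 0.549, 0.001], [0.549, -0.836, -0.0], [0.001, 0.001, -1.0]]
ft_force: [0.6, -0.1, -0.6]
grip_width: 0.801
grasp_force: 0.0
```

servo_tool(moves=[[-0.3,-5.5,0,0,0.8],[-0.6,-11,0,0,0.8],[-0.9,-14.8,0,0,0.8],[-0.9,-14.8,0,0,0.8],[-0.9,-14.8,0,0,0.8]])

```text
t: 19.82
tool_pos: [528.4, -406.1, 208.6]
tcp_rot: [[0.838, 0.546, 0.0], [0.546, -0.838, 0.001], [0.001, -0.001, -1.0]]
ft_force: [0.3, 0.7, 0.4]
grip_width: 0.8
grasp_force: 0.0
```

```bash
python3 parts.py; python3 - <<'E'
from h import *
s=snap("wrist","w5.png")
E
```

```text
t 19.875 [ 528.8 -405.4  208.7] yaw 33.17
[ 6. 11.] [194. 194. 194.] mean [548.5  34.3] box [550.   29.2] [48. 31.] ang 24.599999999999994
[90. 58.] [ 80. 150. 226.] mean [ 548.  -128.5] box [ 547.6 -127.5] [33. 76.] ang 84.3
[225. 128.] [90. 92. 96.] mean [ 556.1 -294.2] box [ 555.1 -294.6] [12. 12.] ang 119.8
[204. 137.] [90. 92. 96.] mean [ 538.7 -280.9] box [ 539.3 -280.6] [21. 26.] ang 142.4
[177. 161.] [90. 92. 96.] mean [ 506.2 -269.6] box [ 506.9 -269.3] [10. 26.] ang 148.4
[224. 178.] [218. 188. 113.] mean [ 516.  -317.3] box [ 515.8 -317.5] [29. 29.] ang 153.2
[499. 229.] [90. 92. 96.] mean [ 622.4 -567.2] box [ 622.2 -565.4] [22. 24.] ang 158.1
[485. 270.] [90. 92. 96.] mean [ 580.6 -583.2] box [ 582.3 -582.6] [17. 27.] ang 120.0
[166. 284.] [90. 92. 96.] mean [ 389.  -316.1] box [ 388.7 -316.6] [10. 19.] ang 178.7
```

View pics/w5.png

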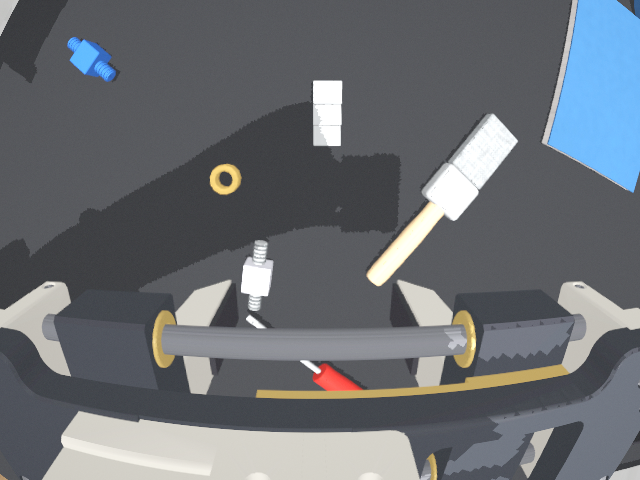

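The jaw now shows at (327,113), further out than expected, and it's aligned with the tool. I'll raise the threshold and measure it again.

```bash
sed -i 's/g>95/g>140/' parts.py; python3 parts.py; python3 - <<'E'
from h import *
s=snap("wrist"); print(onz(s,327,113,12,True).round(1), onz(s,327,81,0,True).round(1),onz(s,327,146,0,True).round(1),proj(s,[589,-368.5,13],True))
E
```

```text
t 19.975 [ 528.9 -405.3  208.8] yaw 33.2
[ 6. 12.] [196. 196. 195.] mean [548.   34.7] box [549.8  29.2] [49. 33.] ang 24.400000000000006
[91. 59.] [ 81. 154. 231.] mean [ 547.9 -128.2] box [ 547.7 -127.1] [77. 32.] ang 84.4
[327. 113.] [243. 244. 244.] mean [ 615.6 -362.7] box [ 615.7 -363.2] [58. 25.] ang 32.0
[225. 179.] [227. 196. 116.] mean [ 516.1 -317.2] box [ 516.  -317.3] [28. 28.] ang 152.3
[257. 275.] [230. 231. 233.] mean [ 451.5 -390.2] box [ 450.7 -390.3] [75. 29.] ang 23.19999999999999
[202. 305.] [211. 208. 200.] mean [ 390.7 -358.5] box [ 392.9 -360.5] [36. 82.] ang 164.4
[255. 322.] [227. 228. 229.] mean [ 405.6 -414. ] box [ 405.2 -415. ] [22.  8.] ang 84.8
[ 615.3 -363.1   12. ] [ 641.1 -346.7    0. ] [ 590.5 -379.9    0. ] [315.72869722 140.86808061]
```

servo_tool(moves=[[4.4,2.1,0,-0.01,0.65],[8.8,4.2,-1,-0.01,0.65],[8.8,4.2,-6,-0.01,0.65],[8.8,4.2,-11,-0.01,0.65],[8.8,4.2,-14,-0.01,0.65]])

```text
t: 20.65
tool_pos: [615.4, -363.3, 66.0]
tcp_rot: [[0.843, 0.539, -0.003], [0.539, -0.843, 0.002], [-0.001, -0.003, -1.0]]
ft_force: [0.2, -0.4, 0.6]
grip_width: 0.654
grasp_force: 0.0
```

servo_tool(moves=[[0,0,-2.5,0,0.65],[0,0,-4.2,0,0.65],[0,0,-4.2,0,0.65],[0,0,-4.2,0,0],[0,0,-4.2,0,0]])

```text
t: 21.28
tool_pos: [617.0, -365.3, 28.0]
tcp_rot: [[0.843, 0.537, 0.002], [0.537, -0.843, -0.001], [0.001, 0.002, -1.0]]
ft_force: [-0.2, 0.6, 0.8]
grip_width: 0.482
grasp_force: 0.0
```

servo_tool(moves=[[0,0,0,0,0],[0,0,0,0,0],[0,0,0,0,0],[0,0,0,0,0],[0,0,4,0,0]])

```text
t: 21.9
tool_pos: [613.6, -363.9, 63.3]
tcp_rot: [[0.843, 0.537, -0.006], [0.537, -0.843, 0.003], [-0.004, -0.006, -1.0]]
ft_force: [0.1, 0.0, -1.9]
grip_width: 0.255
grasp_force: 30.0
```

servo_tool(moves=[[0,0,5,0,0],[0,2,10,-0.1,0],[0,7,13,-0.25,0],[0,12.5,13,-0.4,0],[0,18,13,-0.55,0]])

```text
t: 22.52
tool_pos: [616.0, -183.6, 196.7]
tcp_rot: [[1.0, 0.012, 0.001], [0.012, -1.0, -0.0], [0.001, 0.0, -1.0]]
ft_force: [0.5, 0.3, -2.5]
grip_width: 0.256
grasp_force: 30.0
```

servo_tool(moves=[[0.2,5.5,0,-0.07,0],[0.4,11,0,-0.07,0],[0.5,16.5,0,-0.07,0],[0.5,17.8,0,-0.07,0],[0.5,17.8,0,-0.07,0]])

```text
t: 23.15
tool_pos: [621.0, -6.3, 196.2]
tcp_rot: [[0.999, -0.051, -0.001], [-0.051, -0.999, -0.0], [-0.001, 0.0, -1.0]]
ft_force: [-0.1, -1.3, -2.6]
grip_width: 0.257
grasp_force: 30.0
```

servo_tool(moves=[[0,0,-4,0,0],[0,0,-7,0,0],[0,0,-8.2,0,0],[0,0,-8.6,0,0],[0,0,-8.6,0,0]])

```text
t: 23.78
tool_pos: [621.8, -7.7, 111.4]
tcp_rot: [[0.999, -0.054, 0.001], [-0.054, -0.999, -0.0], [0.001, 0.0, -1.0]]
ft_force: [-0.4, -0.3, -2.2]
grip_width: 0.258
grasp_force: 30.0
```

servo_tool(moves=[[0,0,0,0,0.36],[0,0,0,0,0.36],[0,0,2,0,0.36],[0,0,6,0,0.36],[0,0,10,0,0.7]])

```text
t: 24.4
tool_pos: [621.2, -7.0, 212.3]
tcp_rot: [[0.999, -0.053, 0.0], [-0.053, -0.999, -0.0], [0.0, 0.0, -1.0]]
ft_force: [0.4, 0.3, 0.0]
grip_width: 0.424
grasp_force: 0.0
```

servo_tool(moves=[[-2.6,-4.6,0,0.12,0.7],[-5.2,-9.2,0,0.24,0.7],[-7.8,-13.8,0,0.36,0.7],[-10.4,-18.4,0,0.47,0.7],[-13,-23,0,0.47,0.7]])

```text
t: 25.02
tool_pos: [490.4, -238.6, 211.5]
tcp_rot: [[0.914, 0.407, 0.002], [0.407, -0.914, -0.001], [0.001, 0.001, -1.0]]
ft_force: [0.2, -1.0, 0.2]
grip_width: 0.702
grasp_force: 0.0
```

servo_tool(moves=[[-2.6,-4.6,0,0,0.7],[-5.2,-9.2,0,0,0.7],[-7.8,-13.8,0,0,0.7],[-10.2,-18.1,0,0,0.7],[-10.2,-18.1,0,0,0.7]])

```text
t: 25.65
tool_pos: [386.0, -422.3, 211.3]
tcp_rot: [[0.917, 0.399, -0.0], [0.399, -0.917, -0.003], [-0.002, 0.002, -1.0]]
ft_force: [0.6, 1.1, -0.2]
grip_width: 0.701
grasp_force: 0.0
```

```bash
python3 parts.py
```

```text
t 25.7 [ 387.9 -419.8  211.1] yaw 23.68
[262.  45.] [237. 225. 153.] mean [ 514.  -317.7] box [ 514.1 -317.8] [30. 27.] ang 52.3
[310. 137.] [226. 228. 229.] mean [ 451.9 -390.6] box [ 451.4 -390.8] [70. 28.] ang 23.900000000000006
```

servo_tool(moves=[[4,1.8,0,0,0.65],[6.5,2.9,-3,0,0.65],[6.5,2.9,-8,0,0.65],[6.5,2.9,-13,0,0.65],[6.5,2.9,-14.5,0,0.65]])

```text
t: 26.32
tool_pos: [453.7, -386.4, 63.3]
tcp_rot: [[0.913, 0.407, -0.003], [0.407, -0.913, 0.003], [-0.002, -0.004, -1.0]]
ft_force: [0.2, -0.3, -0.4]
grip_width: 0.647
grasp_force: 0.0
```

servo_tool(moves=[[0,0,-2.5,0,0.65],[0,0,-4,0,0.65],[0,0,-4,0,0.65],[0,0,-4,0,0],[0,0,-4,0,0]])

```text
t: 26.95
tool_pos: [454.7, -389.4, 26.7]
tcp_rot: [[0.914, 0.405, 0.001], [0.405, -0.914, -0.001], [0.001, 0.001, -1.0]]
ft_force: [-0.4, 0.7, -0.1]
grip_width: 0.482
grasp_force: 0.0
```

servo_tool(moves=[[0,0,0,0,0],[0,0,0,0,0],[0,0,0,0,0],[0,0,0,0,0],[0,0,4,0,0]])

```text
t: 27.58
tool_pos: [452.1, -387.4, 63.2]
tcp_rot: [[0.914, 0.405, -0.005], [0.405, -0.914, 0.004], [-0.003, -0.006, -1.0]]
ft_force: [0.3, -0.6, -1.8]
grip_width: 0.279
grasp_force: 30.0
```

servo_tool(moves=[[0,0,5,0,0],[0.7,2.3,10,-0.1,0],[2.4,7.5,13.3,-0.2,0],[4.1,12.7,13.3,-0.3,0],[5.8,17.9,13.3,-0.4,0]])

```text
t: 28.2
tool_pos: [512.4, -208.3, 198.9]
tcp_rot: [[1.0, 0.014, 0.001], [0.014, -1.0, -0.0], [0.001, 0.0, -1.0]]
ft_force: [0.4, 0.5, -2.9]
grip_width: 0.283
grasp_force: 30.0
```

servo_tool(moves=[[1.75,5.2,0,-0.07,0],[3.5,10.4,0,-0.07,0],[5.2,15.6,0,-0.07,0],[6.9,20.8,0,-0.07,0],[8.6,26,0,-0.07,0]])

```text
t: 28.82
tool_pos: [598.1, 51.6, 198.1]
tcp_rot: [[0.999, -0.053, -0.001], [-0.053, -0.999, -0.0], [-0.001, 0.0, -1.0]]
ft_force: [0.7, 0.4, -2.8]
grip_width: 0.28
grasp_force: 30.0
```

servo_tool(moves=[[1.2,3.5,0,0,0],[2.2,6.7,0,0,0],[2.2,6.7,0,0,0],[2.2,6.7,0,0,0]])

```text
t: 29.32
tool_pos: [619.7, 116.3, 198.0]
tcp_rot: [[0.999, -0.053, -0.001], [-0.053, -0.999, -0.001], [-0.001, 0.001, -1.0]]
ft_force: [0.4, -0.4, -2.6]
grip_width: 0.282
grasp_force: 30.0
```

servo_tool(moves=[[0,0.2,-4,0,0],[0,0.2,-7,0,0],[0,0.2,-8.4,0,0],[0,0.2,-8.9,0,0],[0,0.2,-8.9,0,0]])

```text
t: 29.95
tool_pos: [620.6, 118.7, 110.4]
tcp_rot: [[0.999, -0.053, 0.001], [-0.053, -0.999, 0.0], [0.001, -0.0, -1.0]]
ft_force: [0.4, -0.3, -2.7]
grip_width: 0.287
grasp_force: 30.0
```

servo_tool(moves=[[0,0,0,0,0.36],[0,0,0,0,0.36],[0,0,2,0,0.36],[0,0,6,0,0.36],[-5,0,10,0,0.7]])

```text
t: 30.58
tool_pos: [573.4, 118.9, 210.2]
tcp_rot: [[0.999, -0.054, 0.003], [-0.054, -0.999, 0.0], [0.003, -0.0, -1.0]]
ft_force: [-0.7, 0.3, 0.5]
grip_width: 0.425
grasp_force: 0.0
```

servo_tool(moves=[[-5,0,4,0,0.7],[-5,-2,6,0,0.7],[-7,-4,6,0,0.7],[-7,-4,6,0,0.7]])

```text
t: 31.08
tool_pos: [500.6, 77.5, 269.8]
tcp_rot: [[0.998, -0.055, 0.001], [-0.055, -0.998, -0.0], [0.001, -0.0, -1.0]]
ft_force: [0.7, 0.7, -0.1]
grip_width: 0.702
grasp_force: 0.0
```

```bash
python3 - <<'E'
from h import *
s=snap("wrist","w6.png"); st=ctrl.read_state(); print(st["t"],st["tool_pos"].round(1),st["ft_force"].round(1))
E
```

```text
31.125 [501.3  78.6 269.5] [ 0.7  1.3 -0.8]
```

View pics/w6.png

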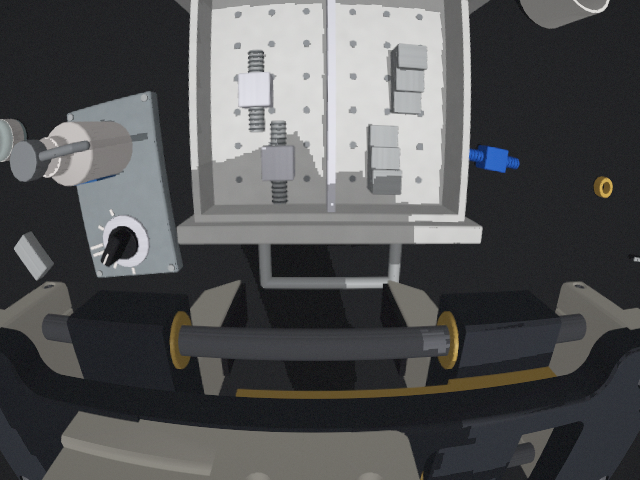

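All four parts lie in their proper bays: screws at (255,90) and (278,162) on the left, jaws at (410,78) and (385,158) on the right. Next I'll view the dial from above.

```bash
python3 - <<'E'
from h import *
st=ctrl.read_state(); print(st["qpos"].round(1),np.degrees(np.arctan2(78,501)))
E
```

```text
[ -17.2   12.8    2.7  104.8   -0.7   62.3 -107.3] 8.849258470701056
```

servo_tool(moves=[[-2,4.5,0,0.1,1],[-4,9,0,0.2,1],[-6,13.5,0,0.26,1],[-8,18,0,0.26,1],[-9,20.2,0,0.26,1]])

```text
t: 31.75
tool_pos: [409.8, 284.8, 268.8]
tcp_rot: [[0.978, 0.21, -0.0], [0.21, -0.978, 0.001], [-0.0, -0.001, -1.0]]
ft_force: [-0.0, 0.4, 0.0]
grip_width: 0.998
grasp_force: 0.0
```

servo_tool(moves=[[0,0,0,0,1],[0,0,0,0,1]])

```text
t: 32.0
tool_pos: [411.9, 280.5, 268.5]
tcp_rot: [[0.979, 0.205, 0.0], [0.205, -0.979, -0.001], [-0.0, 0.001, -1.0]]
ft_force: [-0.4, 0.1, -0.8]
grip_width: 0.999
grasp_force: 0.0
```

```bash
python3 - <<'E'
from h import *
s=snap("wrist"); st=ctrl.read_state(); print(st["t"],st["tool_pos"].round(1),st["qpos"].round(1))
u,v=proj(s,[477,298,40],True); print(u,v,(-s["R"].T@s["t"]).round())
u,v=int(u),int(v); im=cv2.cvtColor(s["image"],cv2.COLOR_RGB2BGR)
x0,y0=max(u-75,0),max(v-60,0); print(x0,y0)
cv2.imwrite("pics/dial.png",cv2.resize(im[y0:y0+120,x0:x0+150],None,fx=5,fy=5,interpolation=cv2.INTER_CUBIC))
E
```

```text
32.05 [412.  280.1 268.6] [ -34.2   12.6   -7.5  105.3    1.9   62.3 -120.5]
309.36619369392685 143.42224976063883 [488. 296. 404.]
234 83
```

View pics/dial.png

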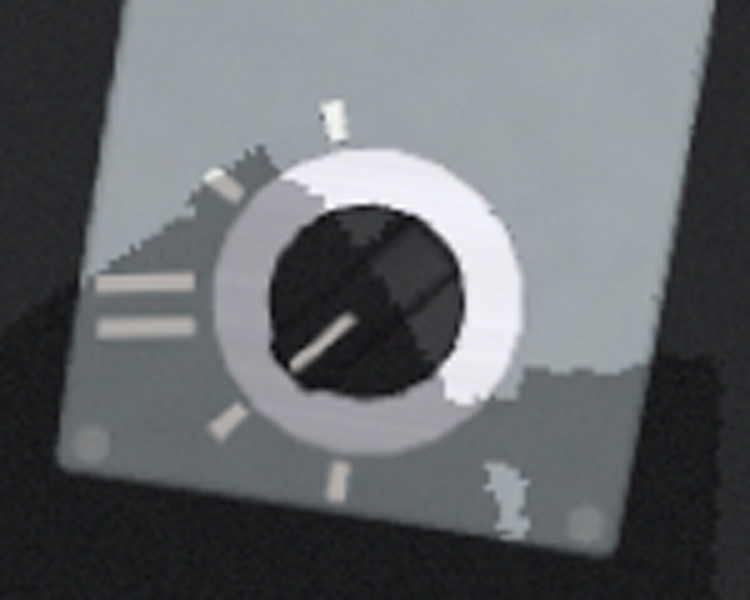

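Seen from above, the dial's centre is at crop (368,302) and the white line runs to (293,368), level with the 0.7 tick at (229,421). The double mark lies exactly left at (145,304). The dial therefore needs about 0.7 rad more, clockwise.

```bash
cat > ang.py <<'E'
from h import *
E
python3 - <<'E'
from h import *
s=snap("wrist")
f=lambda x,y,z:onz(s,234+x/5,83+y/5,z,True)
c=f(368,302,30); c2=f(367,300,50); a=f(352,318,64); b=f(293,368,64); m1=f(145,282,20);m2=f(145,327,20);z0=f(338,481,20);t7=f(229,421,20)
A=lambda p,q:np.degrees(np.arctan2((q-p)[1],(q-p)[0]))
print(c,c2,"line",A(a,b),"from axis",A(c,b),"index",A(c,(m1+m2)/2),"t0",A(c,z0),"t0.7",A(c,t7))
print("zs",[ (f(368,302,z)).round(1).tolist() for z in (25,40,64)])
E
```

```text
[476.56507123 299.27753769  30.        ] [477.49483797 299.35529316  50.        ] line 141.97223254122684 from axis 141.89967497243578 index 101.98571884512957 t0 -178.01904758659316 t0.7 142.29057171845037
zs [[476.4, 299.3, 25.0], [476.9, 299.2, 40.0], [477.6, 299.0, 64.0]]
```

servo_tool(moves=[[1.5,0.4,0,0.18,1],[3,0.8,0,0.36,1],[4.5,1.2,0,0.54,1],[6,1.6,0,0.72,1],[6.5,1.9,0,0.9,1]])

```text
t: 32.72
tool_pos: [477.9, 298.7, 268.5]
tcp_rot: [[0.444, 0.896, 0.0], [0.896, -0.444, -0.0], [-0.0, 0.0, -1.0]]
ft_force: [-0.3, 1.0, -0.3]
grip_width: 1.0
grasp_force: 0.0
```

servo_tool(moves=[[0,0,0,0.18,1],[0,0,0,0.36,1],[0,0,0,0.54,1],[0,0,0,0.72,1],[0,0,0,0.9,1]])

```text
t: 33.35
tool_pos: [477.1, 298.8, 268.6]
tcp_rot: [[-0.426, 0.905, 0.0], [0.905, 0.426, -0.0], [-0.0, -0.0, -1.0]]
ft_force: [0.8, 0.0, -0.5]
grip_width: 1.002
grasp_force: 0.0
```

servo_tool(moves=[[0,0,0,0.18,1],[0,0,0,0.36,1],[0,0,0,0.54,1],[0,0,0,0.72,1],[0,0,0,0.9,1]])

```text
t: 33.98
tool_pos: [477.1, 298.7, 268.6]
tcp_rot: [[-0.974, 0.229, 0.0], [0.229, 0.974, -0.0], [-0.0, -0.0, -1.0]]
ft_force: [-0.1, 0.2, 0.4]
grip_width: 0.999
grasp_force: 0.0
```

servo_tool(moves=[[0,0,0,0.18,1],[0,0,0,0.36,1],[0,0,0,0.54,1],[0,0,0,0.72,1],[0,0,0,0.9,1]])

```text
t: 34.6
tool_pos: [477.2, 298.7, 268.6]
tcp_rot: [[-0.784, -0.62, 0.0], [-0.62, 0.784, -0.001], [0.0, -0.001, -1.0]]
ft_force: [0.1, 0.2, 0.8]
grip_width: 1.0
grasp_force: 0.0
```

```bash
cat > ang.py <<'E'
from h import *
st=ctrl.read_state(); R=np.array(st["tcp_rot"]); print(st["t"],st["tool_pos"].round(1),"yaw",np.degrees(np.arctan2(R[1,0],R[0,0]))%360,"q",st["qpos"].round(1),st["ft_force"].round(1),st["ft_torque"].round(2))
E
python3 ang.py
```

```text
34.6 [477.2 298.7 268.6] yaw 218.35217073502227 q [ -4.   25.3 -47.2  94.5  19.6  68.9  72.7] [0.1 0.2 0.8] [ 0.1  -0.11  0.  ]
```

servo_tool(moves=[[0,0,-5,0,0.65],[0,0,-10,0,0.65],[0,0,-14,0,0.65],[0,0,-16,0,0.65],[0,0,-16,0,0.65]], newtons=15)

```text
t: 35.22
tool_pos: [476.3, 299.2, 108.0]
tcp_rot: [[-0.787, -0.617, -0.001], [-0.617, 0.787, -0.001], [0.002, 0.0, -1.0]]
ft_force: [0.6, -0.0, 0.7]
grip_width: 0.654
grasp_force: 0.0
```

servo_tool(moves=[[0,0,-1.5,0,0.65],[0,0,-3,0,0.65],[0,0,-4,0,0.65],[0,0,-4.2,0,0.65],[0,0,-4.2,0,0.65]])

```text
t: 35.85
tool_pos: [476.3, 300.1, 66.7]
tcp_rot: [[-0.786, -0.618, -0.0], [-0.618, 0.786, 0.0], [-0.0, 0.0, -1.0]]
ft_force: [0.0, 0.4, 1.4]
grip_width: 0.649
grasp_force: 0.0
```

servo_tool(moves=[[0,0,0,0,0.3],[0,0,0,0,0.3],[0,0,0,0,0.3],[0,0,0,0,0.3],[0,0,0,0,0.3]])

```text
t: 36.48
tool_pos: [476.2, 300.5, 67.0]
tcp_rot: [[-0.786, -0.618, 0.0], [-0.618, 0.786, 0.001], [-0.001, 0.0, -1.0]]
ft_force: [-3.0, 2.2, 4.5]
grip_width: 0.423
grasp_force: 15.0
```

```bash
python3 ang.py
```

```text
36.475 [476.2 300.5  67. ] yaw 218.1610515825661 q [-10.3  37.6 -39.5 107.1  32.1  46.9  61.6] [-3.   2.2  4.5] [0.49 0.29 0.07]
```

servo_tool(moves=[[0,0,0,-0.12,0.3],[0,0,0,-0.24,0.3],[0,0,0,-0.36,0.3],[0,0,0,-0.457,0.3],[0,0,0,-0.457,0.3]])

```text
t: 37.1
tool_pos: [476.1, 300.7, 67.0]
tcp_rot: [[-0.978, -0.208, 0.0], [-0.208, 0.978, 0.001], [-0.0, 0.001, -1.0]]
ft_force: [-2.4, 2.8, 3.3]
grip_width: 0.423
grasp_force: 15.0
```

servo_tool(moves=[[0,0,0,0,0.3],[0,0,0,0,0.3]])

```text
t: 37.35
tool_pos: [476.2, 300.7, 66.9]
tcp_rot: [[-0.978, -0.209, -0.0], [-0.209, 0.978, 0.001], [-0.0, 0.001, -1.0]]
ft_force: [-3.8, 4.5, 4.6]
grip_width: 0.425
grasp_force: 15.0
```

```bash
python3 ang.py
```

```text
37.35 [476.2 300.7  66.9] yaw 192.05813478463784 q [-14.5  35.7 -32.9 107.5  26.8  44.6  40. ] [-3.8  4.5  4.6] [ 0.91  0.61 -0.02]
```

Yaw is 192°, as planned. I'll release, rise and check the dial.

servo_tool(moves=[[0,0,0,0,0.6],[0,0,0,0,0.6],[0,0,3,0,0.6],[0,0,8,0,0.6],[0,0,13,0,0.6]])

```text
t: 37.98
tool_pos: [476.4, 298.9, 197.6]
tcp_rot: [[-0.978, -0.207, -0.001], [-0.207, 0.978, -0.001], [0.001, -0.001, -1.0]]
ft_force: [1.0, -0.3, -0.5]
grip_width: 0.598
grasp_force: 0.0
```

servo_tool(moves=[[1.5,0,5,0,0],[4,0,8,0,0],[7,0.5,8,0,0],[7,0.5,8,0,0]])

```text
t: 38.48
tool_pos: [548.5, 303.5, 276.0]
tcp_rot: [[-0.979, -0.204, 0.0], [-0.204, 0.979, -0.001], [0.0, -0.001, -1.0]]
ft_force: [-0.2, -0.7, -0.9]
grip_width: 0.212
grasp_force: 0.0
```

```bash
python3 ang.py; python3 - <<'E'
from h import *
s=snap("wrist")
u,v=proj(s,[477,299,40],True); print(u,v,(-s["R"].T@s["t"]).round())
u,v=int(u),int(v); im=cv2.cvtColor(s["image"],cv2.COLOR_RGB2BGR)
x0,y0=max(u-75,0),max(v-60,0); print(x0,y0)
cv2.imwrite("pics/dial2.png",cv2.resize(im[y0:y0+120,x0:x0+150],None,fx=5,fy=5,interpolation=cv2.INTER_CUBIC))
E
```

```text
38.475 [548.5 303.5 276. ] yaw 191.78434530745375 q [ -9.5  28.7 -37.4  85.2  17.9  72.1  52.7] [-0.2 -0.7 -0.9] [ 0.1  -0.12 -0.04]
324.61359219435843 139.61164047432973 [473. 288. 411.]
249 79
```

View pics/dial2.png

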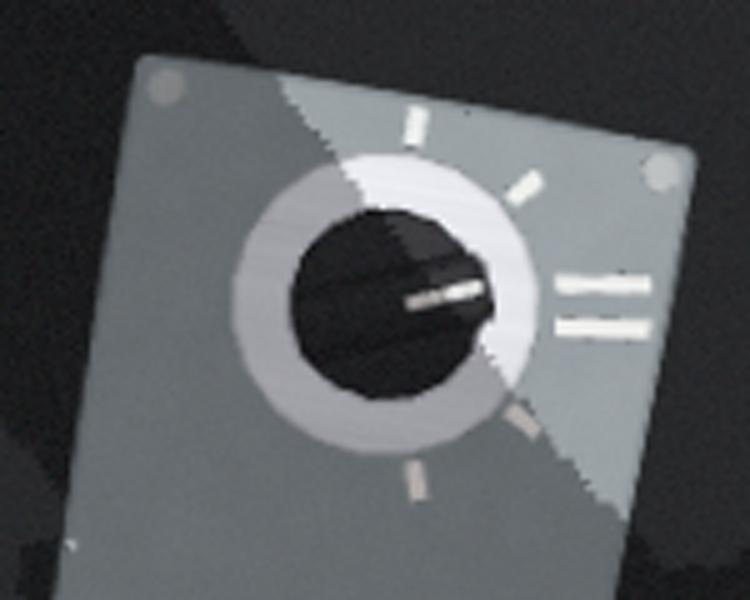

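The white line runs from (406,304) to (483,288), about 12° short of the double mark's centreline at (603,306). The grip stayed askew on the bar, so I'll regrip square to it and finish the turn.

```bash
python3 - <<'E'
from h import *
s=snap("wrist")
f=lambda x,y,z:onz(s,249+x/5,79+y/5,z,True)
c=f(385,303,30); a=f(406,304,64); b=f(483,288,64); m=f(603,306,20)
A=lambda p,q:np.degrees(np.arctan2((q-p)[1],(q-p)[0]))
print(c,"line",A(a,b),"axis-tip",A(f(385,303,64),b),A(np.array([477,299.3,0]),b),"index",A(c,m))
E
```

```text
[474.8170213 301.0023127  30.       ] line 114.36554089629892 axis-tip 111.25217946753115 117.2196543412954 index 101.8179863735528
```

servo_tool(moves=[[-4,-0.2,0,0.1,0.6],[-7.2,-0.35,0,0.22,0.6],[-7.2,-0.35,-5,0.22,0.6],[-7.2,-0.35,-10,0.22,0.6],[-7.2,-0.35,-14,0.22,0.6]])

```text
t: 39.2
tool_pos: [472.8, 300.5, 134.9]
tcp_rot: [[-0.909, -0.416, -0.001], [-0.416, 0.909, -0.001], [0.002, -0.001, -1.0]]
ft_force: [0.8, -0.8, 0.0]
grip_width: 0.587
grasp_force: 0.0
```

servo_tool(moves=[[0,0,-3,0,0.6],[0,0,-5.5,0,0.6],[0,0,-6.8,0,0.6],[0,0,-6.9,0,0.6],[0,0,-6.9,0,0.6]])

```text
t: 39.83
tool_pos: [474.6, 301.8, 68.5]
tcp_rot: [[-0.909, -0.416, 0.001], [-0.416, 0.909, 0.001], [-0.001, 0.0, -1.0]]
ft_force: [0.4, 0.4, 0.5]
grip_width: 0.601
grasp_force: 0.0
```

```bash
python3 ang.py
```

```text
39.825 [474.6 301.8  68.5] yaw 204.56795618506132 q [-13.   36.2 -35.6 107.4  28.8  45.5  50.5] [0.4 0.4 0.5] [ 0.11 -0.13 -0.  ]
```

servo_tool(moves=[[0.2,-0.2,-0.3,0,0.6],[0.2,-0.2,-0.3,0,0.3],[0.2,-0.2,-0.3,0,0.3],[0.2,-0.2,-0.3,0,0.3],[0.2,-0.2,-0.3,0,0.3]], newtons=25)

```text
t: 40.45
tool_pos: [476.2, 300.5, 65.0]
tcp_rot: [[-0.909, -0.416, 0.0], [-0.416, 0.909, 0.001], [-0.001, 0.001, -1.0]]
ft_force: [-1.6, 3.8, 1.3]
grip_width: 0.414
grasp_force: 25.0
```

servo_tool(moves=[[0,0,0,0,0.3],[0,0,0,-0.07,0.3],[0,0,0,-0.14,0.3],[0,0,0,-0.22,0.3],[0,0,0,-0.22,0.3]])

```text
t: 41.08
tool_pos: [476.1, 300.6, 65.0]
tcp_rot: [[-0.978, -0.207, 0.0], [-0.207, 0.978, 0.001], [-0.001, 0.001, -1.0]]
ft_force: [-1.5, 5.5, 1.2]
grip_width: 0.41
grasp_force: 25.0
```

servo_tool(moves=[[0,0,0,0,0.3],[0,0,0,0,0.3]])

```text
t: 41.32
tool_pos: [476.1, 300.6, 65.0]
tcp_rot: [[-0.978, -0.208, 0.0], [-0.208, 0.978, 0.002], [-0.001, 0.001, -1.0]]
ft_force: [-2.2, 5.5, 1.5]
grip_width: 0.413
grasp_force: 25.0
```

```bash
python3 ang.py
```

```text
41.325 [476.1 300.6  65. ] yaw 192.02866842812494 q [-15.   35.7 -32.2 107.6  26.5  44.2  40.3] [-2.2  5.5  1.5] [1.22 0.3  0.02]
```

servo_tool(moves=[[0,0,0,0,0.6],[0,0,0,0,0.6],[0,0,3,0,0.6],[0,0,8,0,0.6],[0,0,13,0,0.6]])

```text
t: 41.95
tool_pos: [476.2, 298.5, 195.7]
tcp_rot: [[-0.978, -0.207, -0.001], [-0.207, 0.978, -0.001], [0.001, -0.001, -1.0]]
ft_force: [1.4, 0.8, -0.1]
grip_width: 0.603
grasp_force: 0.0
```

servo_tool(moves=[[1.5,0,5,0,0],[4,0,8,0,0],[7,0.3,8,0,0],[7,0.3,8,0,0]])

```text
t: 42.45
tool_pos: [548.3, 300.9, 274.1]
tcp_rot: [[-0.979, -0.204, 0.0], [-0.204, 0.979, -0.001], [0.0, -0.001, -1.0]]
ft_force: [0.2, 0.3, -0.7]
grip_width: 0.217
grasp_force: 0.0
```

```bash
python3 ang.py; cat > dial.py <<'E'
from h import *
s=snap("wrist"); g=cv2.cvtColor(s["image"],cv2.COLOR_RGB2GRAY)
u,v=proj(s,[477,299.5,64],True); yy,xx=np.mgrid[:480,:640]; d=np.hypot(xx-u,yy-v)
m=((d<22)&(g>70)).astype(np.uint8); n,l,st,ce=cv2.connectedComponentsWithStats(m)
for i in range(1,n):
    if st[i,4]<8: continue
    p=np.argwhere(l==i)[:,::-1]; P=np.array([onz(s,a,b,64,True)[:2] for a,b in p],np.float32); w,V=np.linalg.eigh(np.cov((P-P.mean(0)).T)); k=V[:,1]
    print("comp",ce[i].round(1),st[i,4],"ang",np.degrees(np.arctan2(k[1],k[0]))%180,"std",np.sqrt(w),P.mean(0))
im=cv2.cvtColor(s["image"],cv2.COLOR_RGB2BGR); x0,y0=int(u)-75,int(v)-60; print(x0,y0)
cv2.imwrite("pics/dial3.png",cv2.resize(im[y0:y0+120,x0:x0+150],None,fx=5,fy=5,interpolation=cv2.INTER_CUBIC))
E
python3 dial.py
```

```text
42.45 [548.3 300.9 274.1] yaw 191.7757799984746 q [ -9.6  28.5 -36.8  85.6  17.6  71.7  53.2] [ 0.2  0.3 -0.7] [ 0.17 -0.1   0.  ]
comp [330.1 142.8] 418 ang 155.4219684043046 std [12.50416346 13.08926418] [478.3993 301.2486]
253 80
```

View pics/dial3.png

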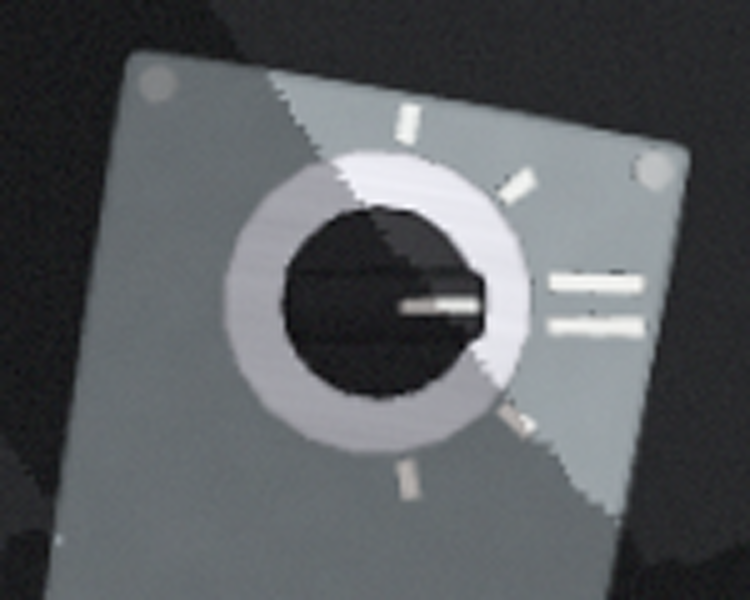

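The white line now runs from (398,307) to (478,304), aimed midway between the double ticks (midpoint 597,304). Before pumping, I'll check that the drawer is still at its stop and move over the cap.

servo_tool(moves=[[2,0,0,0,0],[3.9,0.1,0,0,0],[3.9,0.1,-3,0,0],[3.9,0.1,-6,0,0],[3.9,0.1,-6,0,0]])

```text
t: 43.12
tool_pos: [583.2, 302.3, 212.2]
tcp_rot: [[-0.978, -0.208, -0.005], [-0.208, 0.978, -0.003], [0.005, -0.002, -1.0]]
ft_force: [0.1, -0.2, 0.1]
grip_width: -0.0
grasp_force: 0.0
```

```bash
python3 ang.py; python3 - <<'E'
from h import *
s=snap("top"); g=cv2.cvtColor(s["image"],cv2.COLOR_RGB2GRAY).astype(np.float32)
xs=np.arange(430,480,1.); pr=np.zeros(len(xs))
for y in (50,60,70,80):
    q=np.array([proj(s,[x-(y-65)*-0.053,y,112]) for x in xs],np.float32)
    pr+=cv2.remap(g,q[:,:1],q[:,1:],cv2.INTER_LINEAR)[:,0]/4
print([(int(x),int(p)) for x,p in zip(xs,pr)][::2])
E
```

```text
43.125 [583.2 302.3 212.2] yaw 192.0066408006022 q [-10.2  34.2 -35.1  85.3  20.5  67.3  53.3] [ 0.1 -0.2  0.1] [ 0.07 -0.17  0.03]
[(430, 40), (432, 41), (434, 39), (436, 39), (438, 40), (440, 39), (442, 36), (444, 38), (446, 49), (448, 85), (450, 129), (452, 163), (454, 180), (456, 177), (458, 160), (460, 125), (462, 81), (464, 48), (466, 38), (468, 39), (470, 39), (472, 39), (474, 42), (476, 38), (478, 39)]
```

```bash
python3 - <<'E'
from h import *
s=snap("top"); im0=cv2.cvtColor(cv2.imread("pics/top0.png"),cv2.COLOR_BGR2GRAY).astype(np.float32); g=cv2.cvtColor(s["image"],cv2.COLOR_RGB2GRAY).astype(np.float32)
def bar(g,x0,yc):
    xs=np.arange(x0-18,x0+19,.5); pr=0
    for dy in (-20,-10,0,10,20):
        q=np.array([proj(s,[x+0.053*dy,yc+dy,112]) for x in xs],np.float32)
        pr=pr+cv2.remap(g,q[:,:1],q[:,1:],cv2.INTER_CUBIC)[:,0]
    w=np.clip(pr-pr.min()-0.4*np.ptp(pr),0,None); return (w*xs).sum()/w.sum()
a=bar(im0,637,55); b=bar(g,454,65); print(a,b,a-b,(a-b)/np.cos(np.radians(3)))
E
python3 ang.py
```

```text
639.6119111520389 454.9752467900029 184.63666436203602 184.89004974944274
43.225 [584.9 303.6 215.4] yaw 191.98810951825865 q [-10.2  34.1 -35.1  85.1  20.4  67.3  53.3] [-0.8 -0.1  0.3] [ 0.07 -0.13  0.02]
```

The drawer is 184.9 mm out, at its stop. Now I'll press the cap.

servo_tool(moves=[[0.1,-0.1,-1,0,0],[0.1,-0.1,-1.8,0,0],[0.1,-0.1,-2.1,0,0],[0.1,-0.1,-2.1,0,0]])

```text
t: 43.72
tool_pos: [586.2, 302.4, 193.5]
tcp_rot: [[-0.978, -0.207, -0.0], [-0.207, 0.978, -0.0], [0.0, -0.0, -1.0]]
ft_force: [-0.6, -0.5, 0.5]
grip_width: 0.006
grasp_force: 0.0
```

servo_tool(moves=[[0,0,-0.3,0,0],[0,0,-0.5,0,0],[0,0,-0.7,0,0],[0,0,-0.9,0,0],[0,0,-0.9,0,0]])

```text
t: 44.35
tool_pos: [586.6, 302.7, 185.2]
tcp_rot: [[-0.978, -0.207, 0.001], [-0.207, 0.978, 0.001], [-0.001, 0.0, -1.0]]
ft_force: [-0.2, -0.2, 6.5]
grip_width: 0.004
grasp_force: 3.2
```

servo_tool(moves=[[0,0,-0.2,0,0],[0,0,-0.35,0,0],[0,0,-0.45,0,0],[0,0,-0.5,0,0],[0,0,-0.5,0,0]])

```text
t: 44.98
tool_pos: [586.8, 302.9, 184.0]
tcp_rot: [[-0.978, -0.207, 0.004], [-0.207, 0.978, 0.001], [-0.004, 0.0, -1.0]]
ft_force: [-8.6, -7.5, 33.2]
grip_width: 0.005
grasp_force: 16.5
```

The cap is bottomed, at 33 N. I'll release it and go round to the front of the handle.

servo_tool(moves=[[0,0,0.8,0,0],[0,0,1.6,0,0],[0,0,3,0,0],[0,0,6,0,0],[0,0,8,0,0]])

```text
t: 45.6
tool_pos: [586.4, 302.7, 261.2]
tcp_rot: [[-0.978, -0.207, 0.0], [-0.207, 0.978, 0.001], [-0.0, 0.0, -1.0]]
ft_force: [-0.1, 0.5, -0.4]
grip_width: 0.005
grasp_force: 0.0
```

servo_tool(moves=[[-3.3,-4.7,0,-0.1,0],[-6.6,-9.4,0,-0.2,0],[-9.9,-14.1,0,-0.26,0],[-13.2,-18.8,0,-0.26,0],[-16.5,-23.5,0,-0.26,0]])

```text
t: 46.22
tool_pos: [420.2, 66.1, 259.9]
tcp_rot: [[-0.999, 0.051, 0.0], [0.051, 0.999, -0.0], [-0.0, -0.0, -1.0]]
ft_force: [1.0, -1.4, 0.1]
grip_width: 0.003
grasp_force: 0.0
```

servo_tool(moves=[[-0.5,0,0,0,0],[-0.5,0,0,0,0]])

```text
t: 46.48
tool_pos: [416.6, 67.8, 260.3]
tcp_rot: [[-0.999, 0.052, 0.001], [0.052, 0.999, 0.0], [-0.001, 0.0, -1.0]]
ft_force: [-0.0, 0.7, 0.7]
grip_width: 0.002
grasp_force: 0.0
```

```bash
python3 ang.py
```

```text
46.475 [416.6  67.8 260.3] yaw 177.0392344658503 q [ 15.6   8.3 -35.4 113.3   5.6  59.9  64.8] [-0.   0.7  0.7] [ 0.11 -0.2  -0.01]
```

servo_tool(moves=[[0,0,-5,0,0],[0,0,-10,0,0],[0,0,-13.6,0,0],[0,0,-13.6,0,0],[0.8,0,-13.6,0,0]])

```text
t: 47.1
tool_pos: [425.3, 68.7, 124.7]
tcp_rot: [[-0.999, 0.05, 0.001], [0.05, 0.999, 0.001], [-0.001, 0.001, -1.0]]
ft_force: [0.2, 0.9, 0.6]
grip_width: 0.005
grasp_force: 0.0
```

servo_tool(moves=[[0.6,0,0,0,0],[1.2,-0.1,0,0,0],[2,-0.1,0,0,0],[3,-0.15,0,0,0],[4.2,-0.2,0,0,0]])

```text
t: 47.72
tool_pos: [467.0, 65.2, 123.7]
tcp_rot: [[-0.999, 0.052, -0.0], [0.052, 0.999, -0.0], [0.0, -0.0, -1.0]]
ft_force: [-1.1, -0.3, 1.1]
grip_width: 0.004
grasp_force: 0.9
```

servo_tool(moves=[[1.5,-0.1,0,0,0],[3,-0.2,0,0,0],[4.5,-0.25,0,0,0],[6,-0.3,0,0,0],[7.5,-0.4,0,0,0]])

```text
t: 48.35
tool_pos: [542.3, 61.3, 123.6]
tcp_rot: [[-0.999, 0.051, -0.0], [0.051, 0.999, 0.0], [0.0, 0.0, -1.0]]
ft_force: [-1.8, -0.1, 0.6]
grip_width: 0.004
grasp_force: 1.0
```

servo_tool(moves=[[1.3,-0.1,0,0,0],[2.6,-0.2,0,0,0],[3.9,-0.2,0,0,0],[5,-0.3,0,0,0],[6,-0.3,0,0,0]])

```text
t: 48.98
tool_pos: [602.0, 58.2, 123.6]
tcp_rot: [[-0.999, 0.052, -0.0], [0.052, 0.999, -0.0], [0.0, -0.0, -1.0]]
ft_force: [-2.1, -1.2, 1.0]
grip_width: 0.003
grasp_force: 0.9
```

servo_tool(moves=[[0.6,0,0,0,0],[1.2,-0.1,0,0,0],[1.7,-0.1,0,0,0],[2.1,-0.1,0,0,0],[2.4,-0.1,0,0,0]])

```text
t: 49.6
tool_pos: [621.6, 57.4, 123.4]
tcp_rot: [[-0.999, 0.051, -0.008], [0.051, 0.999, -0.002], [0.008, -0.002, -1.0]]
ft_force: [-23.9, -1.0, 18.2]
grip_width: 0.001
grasp_force: 11.8
```

servo_tool(moves=[[0.1,0,0,0,0],[0.2,0,0,0,0],[0.2,0,0,0,0]])

```text
t: 49.98
tool_pos: [621.7, 57.5, 123.4]
tcp_rot: [[-0.999, 0.05, -0.011], [0.05, 0.999, -0.002], [0.011, -0.003, -1.0]]
ft_force: [-24.3, -1.1, 18.6]
grip_width: 0.003
grasp_force: 12.2
```

servo_tool(moves=[[-1,0,0,0,0],[-4,0,0,0,0],[-6,0,5,0,0],[-8,0,10,0,0],[-10,-3,13,0,0]])

```text
t: 50.6
tool_pos: [528.0, 29.9, 256.7]
tcp_rot: [[-0.999, 0.047, 0.005], [0.047, 0.999, 0.002], [-0.005, 0.002, -1.0]]
ft_force: [1.3, -0.6, -0.3]
grip_width: 0.002
grasp_force: 0.0
```

servo_tool(moves=[[-2,-4,0,0,0],[-4,-8,0,0,0],[-5,-12,0,0,0],[-5,-12,0,0,0]])

```text
t: 51.1
tool_pos: [476.9, -96.3, 253.9]
tcp_rot: [[-0.998, 0.057, 0.001], [0.057, 0.998, -0.002], [-0.001, -0.002, -1.0]]
ft_force: [-0.3, 0.2, -0.6]
grip_width: 0.006
grasp_force: 0.0
```

```bash
python3 - <<'E'
from h import *
s=snap("top"); im0=cv2.imread("pics/top0.png"); im=cv2.cvtColor(s["image"],cv2.COLOR_RGB2BGR)
def bar(im,x0,yc):
    g=cv2.cvtColor(im,cv2.COLOR_BGR2GRAY).astype(np.float32); xs=np.arange(x0-18,x0+19,.5); pr=0
    for dy in (-20,-10,0,10,20):
        q=np.array([proj(s,[x+0.053*dy,yc+dy,112]) for x in xs],np.float32)
        pr=pr+cv2.remap(g,q[:,:1],q[:,1:],cv2.INTER_CUBIC)[:,0]
    w=np.clip(pr-pr.min()-0.4*np.ptp(pr),0,None); return (w*xs).sum()/w.sum()
print(bar(im0,637,55),bar(im,637,55)); print(ctrl.read_state()["ft_force"].round(1))
o=np.zeros((600,800,3),np.uint8)
o[:300,:800]=cv2.resize(im[180:330,120:520],(800,300),interpolation=cv2.INTER_CUBIC)
w=cv2.resize(im[205:305,180:240],(180,300),interpolation=cv2.INTER_CUBIC); o[300:,:180]=w
w=cv2.resize(im[180:220,240:370],(600,185),interpolation=cv2.INTER_CUBIC); o[300:485,190:790]=w
cv2.imwrite("pics/fin.png",o)
E
```

```text
639.6119111520389 639.6329312857737
[0.2 0.3 0.8]
```

View pics/fin.png

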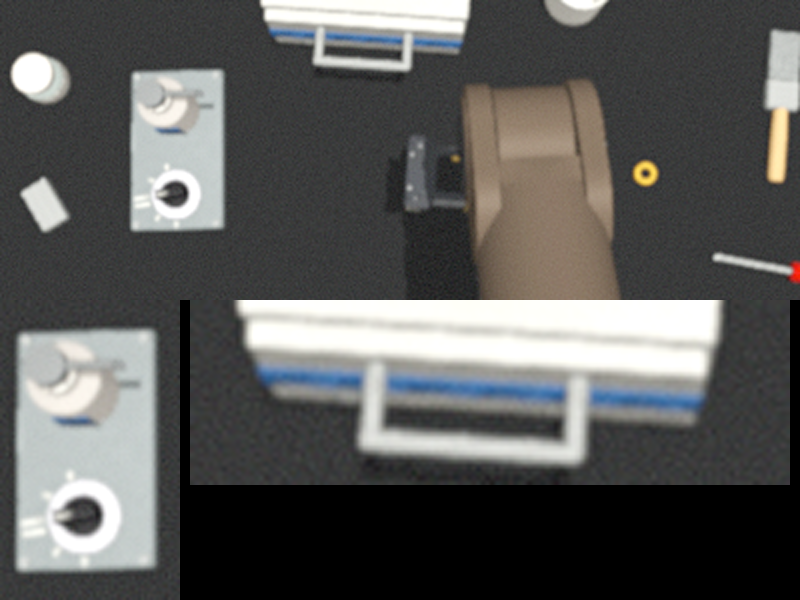

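The last view shows the drawer home, with its handle back at its starting x (639.6 mm). The dial line points at the double tick at (35,526), and no robot part touches anything. I'll hand it in.

```bash
python3 -c "
from station import ctrl
print(ctrl.job_done())"
```

```text
the job is handed in; nothing more can be done
None
```

I handed in the job at about 51 s: both screws are in the left bay and both jaws in the right, the dial is on the double mark, the cap was pumped once with the drawer at its stop, and the drawer is fully shut.

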